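Load the clip carrier, push it home in its dock and lock it

TASK

Lay the loose black clip flat in the empty pocket of the blue carrier; when it lies there, push the carrier along the dock until it is fully home with the orange shuttle at the end of its travel, then swing the red-knobbed lever all the way round to its stop so that its pawl locks behind the carrier. Both clips must end flat in their pockets, and the two small bottles, the vial and the tall spray can standing round the work must be left standing where they are.

Things in the scene. Friction and masses are not known exactly. Their poses are not given: they have to be found in the camera images.
- dock: Fixed dock: dark plate 270 x 120 mm, top at z = 6 mm, with slick aluminium rails. Origin: on the table under the channel's centre line; x = direction in which the carrier is pushed home, y = left of that (lever side). Plate x = -145 to 125 mm. With the carrier home, the carrier's origin is at x = 30, y = 0, z = 6 mm and its tab's rear face at x = -35 mm; pushing it there takes 2 to 10 N.
- carrier: Loose blue carrier 130 x 50 mm, 0.15 to 0.31 kg, on the dock's plate, nose in the flare, 75 to 105 mm short of home, a little askew; flare and rails steer its chamfered nose when it is pushed. Origin: centre of its underside; x to the nose. Two pockets end to end, 54 (x) x 28 (y) mm, floors 3 mm and walls 8 mm over the underside; the front one holds a clip.
- rail_mouth (a point): on the dock: where the straight rails begin, on the centre line (x = 32 mm in the dock, on the plate's top); rails' inner faces 26.5 mm either side, with lips over them, tops 22 mm over the table; from here low flared walls (tops 14 mm over the table) widen towards -x to 39 mm either side at x = -6 mm
- empty_pocket (a point): centre of the floor of the empty rear pocket; axes as the carrier's
- front_pocket (a point): centre of the floor of the front pocket, which holds the other clip; axes as the carrier's
- push_tab (a point): on the carrier: centre of the rear face (facing -x of the carrier) of its upright push tab, which is 40 mm wide, 6 mm thick and stands to 34 mm over the carrier's underside (40 mm over the table); the point is 21 mm over the underside
- clip_loose: Loose black spring clip, 44 mm long (its y), 12 mm high, 18 g, flat on the table at the robot's right; from above a slim wedge, 19 mm wide at its +y end, 10 mm at its -y end, so parallel pads touch at their +y edge: grip across x near the middle. Origin: centre of its underside. It belongs in the empty pocket, its y along the carrier's x, either way round.
- clip_loaded: The same kind of black clip, already in the front pocket, long side along the carrier's x; it stays there. Origin: centre of its underside.
- shuttle (a joint): orange shuttle between the rails, the slide that the carrier's nose pushes: m of travel along the dock's x, 0 to 0.040 (hard stop: carrier home). About 1 N of friction; it stays where it is pushed.
- lever (a joint): lock lever at the left of the channel: rad, 0 (open) to 1.833 (stop, locked), counter-clockwise from above. Handle direction from the hinge: 80 degrees from the dock's x (left) at 0, 185 degrees (rear) when locked. Friction 0.04 N m; stays where left. A steel pawl 40 mm long under it (z = 8 to 16 mm) swings in behind the carrier's rear edge; 3 mm of play with the carrier home.
- lever_hinge (a point): point on the lever's hinge axis, at x = -44.5, y = 46 mm in the dock; axes as the dock's
- lever_knob (a point): middle of the upright red knob at the end of the lever's handle: 15 mm across, from 26 to 61 mm over the table, 60 mm from the hinge axis; the handle bar under it is 12 mm wide with its top 27 mm over the table. Push the knob sideways.
- bottle_blue_cap: Bystander: brown bottle with blue cap, 28 x 28 x 78 mm, standing by the dock; origin: centre of its underside
- bottle_white_cap: Bystander: amber bottle with white cap, 27 x 27 x 66 mm, standing by the dock; origin: centre of its underside
- vial_black_cap: Bystander: glass vial, bluish grey with black cap, 23 x 23 x 56 mm, standing by the dock; origin: centre of its underside
- spray_can: Bystander: tall spray can with pink cap, 58 mm across, 189 mm high, standing on the table between the loose clip and the dock; origin: centre of its underside
Things that resemble listed ones, but are neither listed nor needed, are in the scene too. Of the things that look like the carrier, the largest one is meant.

How it is judged:
On the way, in this order (a step that is already met when the one before it is completed fails the run):
1. the loose clip lies flat in the empty pocket, released, while the carrier is still at least 40 mm short of home and the lever open (horizontal distance between clip_loose and empty_pocket below 0.008 m and z of clip_loose in the frame of empty_pocket below 0.0025 m and angle between the y axis of clip_loose and the x axis of carrier, either way round below 0.25 rad and angle between clip_loose's own z axis and vertical below 0.15 rad and contact force between the fingers and clip_loose below 0.05 N and x of carrier in the frame of dock below -0.01 m and value of joint lever below 1 rad), for 0.2 s.
2. with both clips in their pockets the carrier is fully home (within 4 mm) and the lever not yet over (horizontal distance between clip_loose and empty_pocket below 0.008 m and z of clip_loose in the frame of empty_pocket below 0.0025 m and angle between the y axis of each of clip_loose, clip_loaded and the x axis of carrier, either way round below 0.25 rad and angle between each of clip_loose, clip_loaded's own z axis and vertical below 0.15 rad and horizontal distance between clip_loaded and front_pocket below 0.008 m and z of clip_loaded in the frame of front_pocket below 0.0025 m and x of carrier in the frame of dock between 0.026 and 0.034 m and y of carrier in the frame of dock between -0.005 and 0.005 m and z of carrier in the frame of dock between 0.003 and 0.01 m and angle between the x axis of carrier and the x axis of dock, either way round below 0.07 rad and value of joint shuttle above 0.0365 m and value of joint lever below 1 rad), for 0.2 s.
3. the lever is turned to its stop (within 0.1 rad) with the carrier home (x of carrier in the frame of dock between 0.026 and 0.034 m and y of carrier in the frame of dock between -0.005 and 0.005 m and z of carrier in the frame of dock between 0.003 and 0.01 m and angle between the x axis of carrier and the x axis of dock, either way round below 0.07 rad and value of joint shuttle above 0.0365 m and value of joint lever above 1.73 rad), for 0.2 s.
At the end, for the whole second after the job is handed in: Both clips flat in their pockets (8 mm, 0.25 rad), carrier home between the rails (origin within 4 mm of x = 30 mm and 5 mm of y = 0 in the dock, straight within 0.07 rad, shuttle over 0.0365 m), lever over 1.73 rad, carrier and clips at rest (all of step 3 and horizontal distance between clip_loose and empty_pocket below 0.008 m and z of clip_loose in the frame of empty_pocket below 0.0025 m and angle between the y axis of each of clip_loose, clip_loaded and the x axis of carrier, either way round below 0.25 rad and angle between each of clip_loose, clip_loaded's own z axis and vertical below 0.15 rad and horizontal distance between clip_loaded and front_pocket below 0.008 m and z of clip_loaded in the frame of front_pocket below 0.0025 m and linear speed of carrier below 0.01 m/s and linear speed of each of clip_loose, clip_loaded below 0.02 m/s); the robot touches nothing.
It fails at once if one of the two bottles, the vial or the spray can is moved more than 20 mm or tipped (distance of any of bottle_blue_cap, bottle_white_cap, vial_black_cap, spray_can from where it was at the start of the episode above 0.02 m or angle between any of bottle_blue_cap, bottle_white_cap, vial_black_cap, spray_can's own z axis and vertical above 0.35 rad).
It also fails if it takes over 67 s, if anything falls off the work surface, if the arm or the gripper's body presses on something with over 40 N, if the wrist force passes 120 N, or if a joint passes its speed limit or range.

ROBOT

A 6-joint arm with a two-finger parallel gripper is mounted at the origin on a cart in front of the work surface, level with it; the furniture and walls round the work are solid. World frame = base frame: x ahead of the robot, y to its left, z up, the work surface at z = 0. Lengths are in m, angles in rad, forces in N, time in s.
With the tool pointing down it reaches from about 0.4 to 0.825 m from the base axis. Payload 7 kg.
Tool frame: the origin (TCP) lies on the centre line of the jaws, within the pads' length; the fingertips stand 14 mm ahead of it and the grasp point (between the pads) lies 5 mm behind it; z points along the fingers, y is the line along which they close (so a half turn about z gives the same grasp; the last joint's range is limited). The gripper opens to 88 mm and grips with 3 to 60 N. Pads are 19 mm wide; open, the fingers measure 130 mm over their backs; the gripper's body (78 mm by 193 mm) begins 47 mm behind the grasp point.
Start: joints at [1.466, 0.359, 0.012, 0, -1.224, -0.288], TCP at [0.258, 0.624, 0.205] pointing down, gripper open.
Joint ranges: [-3.07, 3.07], [-1.43, 2.12], [-1.02, 1.25], [-3.03, 1.67], [-3.05, -0], [-3.03, 3.03]. Speed limits (rad/s): [2.39, 2.39, 3.01, 3.14, 3.14, 3.14].

INTERFACE

Orientations are given as [roll, pitch, yaw] about the fixed x, y, z axes, in that order (R = Rz(yaw) Ry(pitch) Rx(roll)).
In Python, from station import arm gives the robot as it stands.
- The arm moves only by the tool move_arm, never from a script. Its argument "rows" is a list of rows, each an object with "translation": the shift along the tool's x, y, z in cm, a list of three; "rot": the turn, a rotation vector about the tool's x, y, z in degrees, a list of three; "hand": the closure, from 0 (fully open) to 1 (shut). A call has 1 to 8 rows; each row is the pose to reach, as a shift and turn from the pose commanded when the call began, along the tool's axes at that moment; what a row does not reach only later rows make up. A row lasts 1/12 s, in which the tool goes at most 41.7 mm and 7.16 degrees, less where a joint would pass 70% of its speed; a pose out of reach is approached as far as the arm can. A call with a gripper value outside its range is refused whole. The fingers move at their own pace and stop on an object; "squeeze" is the grip in N (left out, the last holds). Time passes only in rows, so rows that repeat a pose let the fingers close. It gives the time, the measured TCP pose, the force, the opening and the grip force at its end, in the units of the state.
- arm.get_state(): the state, without advancing time (a new reading comes with each control period).
- arm.grab_frame(name): name is "scene" or "top" or "wrist"; returns (picture, depth): 384x512x3 uint8, red, green, blue; 384x512 float32, m along the optical axis (not along the pixel's ray), 0 where there is no reading.
- arm.camera_params(name): a dict with "vfov" (degrees; the focal length in pixels is half the picture's height over the tangent of half this angle, whatever the lens; pixels are square), "cx", "cy" (the principal point, pixels), "position" and "orientation" of the camera in the world; the wrist camera has in their place "tool_from_camera" (4x4, takes a point from camera to tool coordinates, whose origin is the TCP and whose axes are the flange's). Camera axes: x right, y down, z forward; pixel columns grow to the right and rows downward; lengths in m; the calibration is good to about 2 mm. A picture is of the moment at which its call begins: read the wrist's pose just before it. camera_params takes no time and is no camera call.
- arm.job_done(): hands the job in; it is judged then, once.
Trained networks look in the newest picture that a camera, given by its name, has taken for a name from the list of things; names that differ only in an ending like _2 or _b are one class to them, and where a whole thing is asked for, a point or a joint stands for the part that bears it (a point fixed in the world has none). Each returns a list of dicts, best first, with "p" (0 to 1); they miss things now and then, are a little off and sometimes report something else, mostly with a low value. They report only what shows in the picture. A call takes as long as a camera call. They do not tell look-alikes from the thing itself.
- arm.search_frame(label, camera): "point" ([x, y, z] in m, in the coordinates of the camera as it stood for that picture, good to about 4 mm: the middle of the surface that is visible of it).
- arm.pinpoint(label, camera): "point" ([x, y, z] in m, in the coordinates of the camera as it stood for that picture, good to about 4 mm: a listed point, or the origin of a listed thing).
The state is a dict: "t": time; "q": joint angles; "qd": joint speeds; "joint_efforts": joint torques, N m; "eef_pos": TCP position; "ee_rot": TCP orientation; "force": force on the tool from outside, world axes, zero at the start; "moment": the same for the moment, N m; "width": finger opening in m; "gripper_force": force on a finger pad.
Only numpy, scipy, OpenCV 4.12 (cv2) and the standard library are available. Lean on these libraries where they do the work, as an engineer would, in place of code of your own. Each camera call takes 0.05 s, during which the arm holds its last target. There are 200 camera calls.

## Working session

There is one attempt and no reset: what is moved stays moved. The work goes in short steps, Python scripts to look and compute and a tool call to move; the robot and the scene stay as the last step left them, time stands still between calls to the robot, and variables do not carry over. Pictures are saved under pics/ and viewed, at most 10 in all, crops included, and the job is handed in when it is done.

Besides the shell and the picture viewer there is one more tool, called in YAML: its name, and indented under it one key for each argument. move_arm: Moves the arm, as the interface text tells. Its arguments: {"type":"object","properties":{"rows":{"type":"array","items":{"type":"object","properties":{"translation":{"type":"array","items":{"type":"number"}},"rot":{"type":"array","items":{"type":"number"}},"hand":{"type":"number"}}}},"squeeze":{"type":"number"}},"required":["rows"]}

```bash
mkdir -p pics; cat > h.py <<'E'
import numpy as np, cv2
from scipy.spatial.transform import Rotation as R
from station import arm
def campose(n):
    c=arm.camera_params(n)
    if n=='wrist':
        s=arm.get_state(); T=np.eye(4); T[:3,:3]=tr(s['ee_rot']); T[:3,3]=s['eef_pos']
        return c,T@np.array(c['tool_from_camera'])
    T=np.eye(4); o=np.array(c['orientation'],float)
    T[:3,:3]=tr(o); T[:3,3]=c['position']; return c,T
def tr(o):
    o=np.array(o,float)
    return o if o.shape==(3,3) else R.from_euler('xyz',o).as_matrix()
def w(T,p): return T[:3,:3]@np.array(p)+T[:3,3]
def cloud(c,T,d):
    f=d.shape[0]/2/np.tan(np.radians(c['vfov'])/2)
    v,u=np.mgrid[:d.shape[0],:d.shape[1]]
    P=np.stack([(u-c['cx'])/f*d,(v-c['cy'])/f*d,d],-1)
    return P@T[:3,:3].T+T[:3,3]
def snap(n,name):
    c,T=campose(n); p,d=arm.grab_frame(n); cv2.imwrite('pics/'+name,p[:,:,::-1]); return c,T,p,d
E
python3 - <<'E'
from h import *
for n in ('top','scene'):
    c,T,p,d=snap(n,n+'0.png'); print(n,c)
    for l in ['dock','carrier','rail_mouth','empty_pocket','front_pocket','push_tab','clip_loose','shuttle','lever','lever_hinge','lever_knob','bottle_blue_cap','bottle_white_cap','vial_black_cap','spray_can']:
        print(l,[(np.round(w(T,r['point']),3).tolist(),round(r['p'],2)) for r in arm.pinpoint(l,n)[:4]])
    np.savez(n+'0.npz',d=d,T=T,p=p)
print(arm.get_state())
E
```

```text
top {'vfov': 51.41479720884979, 'cx': 256.5740328138537, 'cy': 194.00826969834964, 'position': array([ 0.42495702, -0.03337466,  1.14898619]), 'orientation': array([-3.05643048,  0.01391186, -1.58015188])}
dock [([0.62, 0.119, -0.002], 0.83)]
carrier [([0.359, 0.045, 0.001], 0.95), ([0.383, 0.165, -0.003], 0.93), ([0.546, 0.115, 0.006], 0.66)]
rail_mouth [([0.654, 0.123, 0.006], 0.82)]
empty_pocket [([0.409, 0.173, 0.002], 0.92), ([0.341, 0.033, -0.001], 0.8), ([0.518, 0.113, 0.006], 0.73)]
front_pocket [([0.58, 0.122, 0.01], 0.92), ([0.384, 0.051, 0.001], 0.91), ([0.367, 0.164, -0.002], 0.65)]
push_tab [([0.484, 0.112, 0.024], 0.75), ([0.432, 0.178, 0.016], 0.71), ([0.32, 0.034, 0.017], 0.65)]
clip_loose [([0.571, -0.372, 0.003], 0.64)]Traceback (most recent call last):
  File "<stdin>", line 5, in <module>
ValueError: it knows: bottle_blue_cap, bottle_white_cap, carrier, clip_loaded, clip_loose, dock, empty_pocket, front_pocket, lever_hinge, lever_knob, push_tab, rail_mouth, spray_can, vial_black_cap
```

```bash
python3 - <<'E'
from h import *
for n in ('top','scene'):
    c,T,p,d=snap(n,n+'0.png')
    for l in ['dock','carrier','rail_mouth','empty_pocket','front_pocket','push_tab','clip_loose','clip_loaded','lever_hinge','lever_knob','bottle_blue_cap','bottle_white_cap','vial_black_cap','spray_can']:
        print(l,[(np.round(w(T,r['point']),3).tolist(),round(r['p'],2)) for r in arm.pinpoint(l,n)[:4]])
    np.savez(n+'0.npz',d=d,T=T,p=p)
print(arm.get_state()); print(arm.camera_params('wrist'))
a=cv2.imread('pics/top0.png'); cv2.imwrite('pics/top0b.png',cv2.resize(a,(800,600)))
E
```

```text
dock [([0.618, 0.118, -0.002], 0.96)]
carrier [([0.361, 0.048, -0.002], 0.9), ([0.385, 0.165, -0.002], 0.84), ([0.544, 0.113, 0.008], 0.68)]
rail_mouth [([0.65, 0.121, 0.007], 0.97)]
empty_pocket [([0.345, 0.036, 0.001], 0.94), ([0.408, 0.175, 0.001], 0.92), ([0.517, 0.114, 0.009], 0.86)]
front_pocket [([0.369, 0.164, -0.0], 0.94), ([0.387, 0.054, 0.002], 0.66), ([0.577, 0.121, 0.008], 0.57), ([0.517, 0.116, 0.008], 0.28)]
push_tab [([0.483, 0.114, 0.024], 0.92), ([0.432, 0.178, 0.015], 0.83), ([0.318, 0.037, 0.016], 0.58)]
clip_loose [([0.569, -0.371, 0.002], 0.48), ([0.494, 0.281, 0.003], 0.24)]
clip_loaded [([0.58, 0.122, 0.005], 0.65)]
lever_hinge [([0.57, 0.162, 0.005], 0.58), ([0.547, 0.118, 0.003], 0.47)]
lever_knob [([0.575, 0.221, 0.045], 0.5)]
bottle_blue_cap [([0.495, 0.28, -0.002], 0.42)]
bottle_white_cap [([0.567, -0.005, -0.007], 0.59)]
vial_black_cap [([0.68, 0.252, -0.004], 0.51)]
spray_can [([0.549, -0.195, 0.0], 0.88)]
dock [([0.619, 0.118, 0.0], 0.73)]
carrier [([0.36, 0.044, 0.0], 0.85), ([0.386, 0.166, 0.0], 0.79), ([0.553, 0.116, 0.007], 0.76)]
rail_mouth [([0.6
[... 1304 characters left out ...]
2359602, 0.20497594]), 'ee_rot': array([-3.14154994e+00,  4.11547137e-05, -3.92825745e-01]), 'force': array([ 0.67017036, -0.44682862, -0.11318843]), 'moment': array([-0.02101837, -0.02442963, -0.00994013]), 'gripper_force': 0.0, 'width': 0.08753702970831248}
{'vfov': 67.58147965434286, 'cx': 259.7855071877189, 'cy': 197.82493350118636, 'tool_from_camera': array([[ 2.03228841e-04, -9.64884981e-01, -2.62672671e-01,
         7.03518285e-02],
       [ 9.99999519e-01,  4.48218158e-04, -8.72760097e-04,
         2.24598448e-05],
       [ 9.59847770e-04, -2.62672367e-01,  9.64884608e-01,
        -1.80669788e-01],
       [ 0.00000000e+00,  0.00000000e+00,  0.00000000e+00,
         1.00000000e+00]])}
```

View pics/top0b.png

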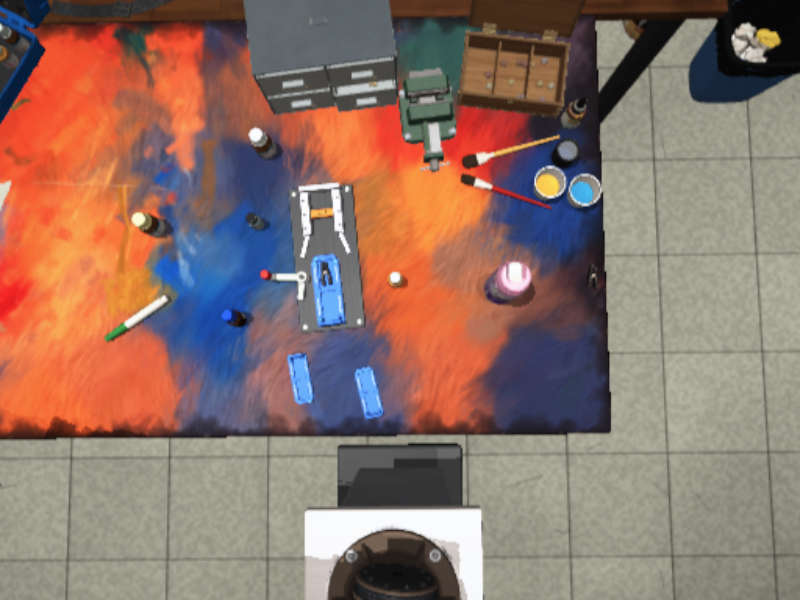

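View pics/scene0.png

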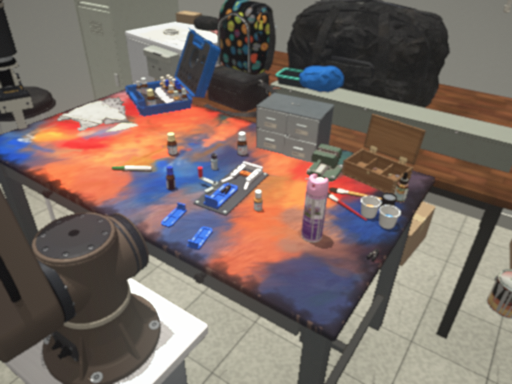

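Top view: the real (largest) carrier is at about (328,290) in the upscaled picture, with the lever knob at (265,274). The loose clip is at (592,276) by the table's right edge and the spray can at (510,280). The scene view agrees. Next I move over the dock for a closer wrist look.

move_arm:
  rows:
    - {"translation": [3.3, 2.0, -2], "rot": [0, 0, 0], "hand": 0}
    - {"translation": [6.6, 4.1, -4], "rot": [0, 0, 0], "hand": 0}
    - {"translation": [9.9, 6.1, -6], "rot": [0, 0, -5], "hand": 0}
    - {"translation": [13.2, 8.2, -8], "rot": [0, 0, -10], "hand": 0}
    - {"translation": [16.5, 10.2, -9.5], "rot": [0, 0, -15], "hand": 0}
    - {"translation": [19.8, 12.2, -9.5], "rot": [0, 0, -20], "hand": 0}
    - {"translation": [23.1, 14.3, -9.5], "rot": [0, 0, -25], "hand": 0}
    - {"translation": [26.4, 16.3, -9.5], "rot": [0, 0, -30], "hand": 0}

```text
t: 2.57
eef_pos: [0.4407, 0.3703, 0.3009]
ee_rot: [-3.14, -0.001, 0.136]
force: [1.0, 0.3, -0.4]
width: 0.0877
gripper_force: 0.0
```

move_arm:
  rows:
    - {"translation": [1.8, 3.4, 0], "rot": [0, 0, 0], "hand": 0}
    - {"translation": [3.6, 6.8, 0], "rot": [0, 0, 0], "hand": 0}
    - {"translation": [5.5, 10.2, 0], "rot": [0, 0, 0], "hand": 0}
    - {"translation": [7.3, 13.6, 0], "rot": [0, 0, 0], "hand": 0}
    - {"translation": [9.1, 17, 0], "rot": [0, 0, 0], "hand": 0}
    - {"translation": [11, 20.4, 0], "rot": [0, 0, 0], "hand": 0}
    - {"translation": [12.8, 23.8, 0], "rot": [0, 0, 0], "hand": 0}
    - {"translation": [14.5, 27.0, 0], "rot": [0, 0, 0], "hand": 0}

```text
t: 3.23
eef_pos: [0.6198, 0.1212, 0.3002]
ee_rot: [-3.142, -0.0, 0.131]
force: [1.4, 1.5, -0.4]
width: 0.0877
gripper_force: 0.0
```

```bash
python3 - <<'E'
from h import *
s=arm.get_state(); print(s['t'],s['q'],s['eef_pos'],s['ee_rot'])
n='wrist'
c,T,p,d=snap(n,'wr1.png')
for l in ['dock','carrier','rail_mouth','empty_pocket','front_pocket','push_tab','clip_loaded','lever_hinge','lever_knob','bottle_blue_cap','bottle_white_cap','vial_black_cap']:
    print(l,[(np.round(w(T,r['point']),4).tolist(),round(r['p'],2)) for r in arm.pinpoint(l,n)[:4]])
P=cloud(c,T,d); np.savez('wr1.npz',P=P,p=p,T=T)
print('table z',np.median(P[...,2][(d>0)]))
hsv=cv2.cvtColor(p,cv2.COLOR_RGB2HSV)
# dock plate: height ~6mm grey ; fit min-area rect to low-saturation points within region
XY=P[...,:2]; near=(np.hypot(P[...,0]-.615,P[...,1]-.118)<.17)&(d>0)
m=near&(hsv[...,1]<80)&(P[...,2]>-.003)&(P[...,2]<.03)
m=cv2.morphologyEx(m.astype(np.uint8),cv2.MORPH_OPEN,np.ones((3,3)))
nl,lab,st,_=cv2.connectedComponentsWithStats(m); k=1+np.argmax(st[1:,4]); 
r=cv2.minAreaRect((XY[lab==k]*1000).astype(np.float32)); print('plate',r,st[k,4])
b=near&(hsv[...,0]>95)&(hsv[...,0]<125)&(hsv[...,1]>110)&(P[...,2]>.008)
nl,lab,st,_=cv2.connectedComponentsWithStats(b.astype(np.uint8))
for k in np.argsort(-st[1:,4])[:3]+1: print('blue',cv2.minAreaRect((XY[lab==k]*1000).astype(np.float32)),st[k,4])
cv2.imwrite('pics/wr1b.png',cv2.resize(p[:,:,::-1],(800,600)))
E
```

```text
3.2333 [ 5.01729225e-01  2.44108230e-01  6.45821846e-02  5.04244839e-05
 -1.39092801e+00  1.19965995e+00] [0.61978653 0.12119932 0.30015113] [-3.14151476e+00 -3.36965214e-04  1.30601844e-01]
dock [([0.6224, 0.1217, 0.0017], 0.59)]
carrier [([0.5459, 0.1169, 0.0126], 0.79), ([0.3859, 0.1667, 0.0077], 0.79), ([0.3588, 0.0419, 0.0002], 0.68), ([0.6195, 0.1196, 0.0029], 0.42)]
rail_mouth []
empty_pocket [([0.4045, 0.1686, 0.0022], 0.96), ([0.5177, 0.117, 0.0088], 0.91), ([0.3398, 0.0358, 0.002], 0.75)]
front_pocket [([0.5777, 0.1216, 0.0074], 0.92), ([0.3823, 0.0475, 0.0033], 0.89), ([0.3675, 0.1609, 0.0047], 0.77)]
push_tab [([0.4838, 0.1117, 0.0273], 0.83)]
clip_loaded [([0.5805, 0.1243, 0.01], 0.65)]
lever_hinge [([0.5704, 0.1605, 0.0092], 0.7)]
lever_knob [([0.57, 0.2208, 0.0485], 0.57)]
bottle_blue_cap [([0.4907, 0.2803, 0.0025], 0.74)]
bottle_white_cap [([0.5671, -0.0076, -0.0013], 0.59)]
vial_black_cap [([0.6752, 0.2455, 0.0021], 0.78)]
table z 0.002430969703112962
plate ((615.2403564453125, 158.57785034179688), (327.0953369140625, 217.93560791015625), 8.654417037963867) 12410
blue ((549.7882690429688, 115.1744155883789), (131.7568817138672, 49.01673889160156), 4.552566051483154) 1760
blue ((673.0562744140625, 251.17283630371094), (20.89434051513672, 12.9733247756958), 27.024982452392578) 91
blue ((648.859619140625, 174.69430541992188), (12.119802474975586, 6.724839687347412), 44.36908721923828) 84
```

View pics/wr1b.png

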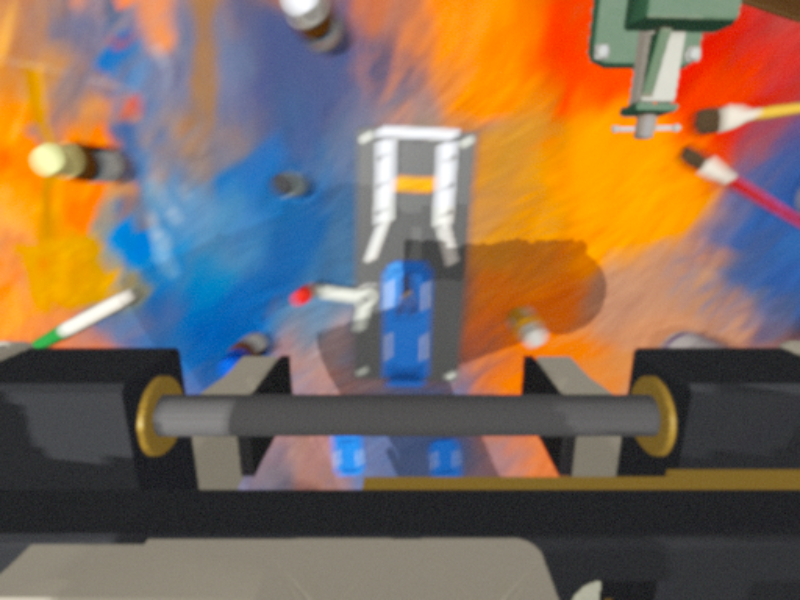

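move_arm:
  rows:
    - {"translation": [-0.8, 4, 0], "rot": [0, 0, 0], "hand": 0}
    - {"translation": [-1.5, 8, 0], "rot": [0, 0, 0], "hand": 0}
    - {"translation": [-2.3, 12, 0], "rot": [0, 0, 0], "hand": 0}
    - {"translation": [-3.1, 16, 0], "rot": [0, 0, 0], "hand": 0}
    - {"translation": [-3.9, 20, 0], "rot": [0, 0, 0], "hand": 0}
    - {"translation": [-4.6, 24, 0], "rot": [0, 0, 0], "hand": 0}
    - {"translation": [-5.4, 28, 0], "rot": [0, 0, 0], "hand": 0}
    - {"translation": [-6.2, 32, 0], "rot": [0, 0, 0], "hand": 0}

```text
t: 4.55
eef_pos: [0.5988, -0.2037, 0.3003]
ee_rot: [3.141, -0.001, 0.132]
force: [1.3, -0.4, 0.1]
width: 0.088
gripper_force: 0.0
```

move_arm:
  rows:
    - {"translation": [-0.8, 4, 0], "rot": [0, 0, 0], "hand": 0}
    - {"translation": [-1.6, 8, 0], "rot": [0, 0, 0], "hand": 0}
    - {"translation": [-2.4, 12, 0], "rot": [0, 0, 0], "hand": 0}
    - {"translation": [-3.2, 15, 2], "rot": [0, 0, 0], "hand": 0}
    - {"translation": [-3.2, 16.4, 5], "rot": [0, 0, 0], "hand": 0}
    - {"translation": [-3.2, 16.4, 8], "rot": [0, 0, 0], "hand": 0}
    - {"translation": [-3.2, 16.4, 8], "rot": [0, 0, 0], "hand": 0}

```text
t: 5.13
eef_pos: [0.5855, -0.3682, 0.2126]
ee_rot: [-3.135, 0.008, 0.128]
force: [-0.8, 0.2, -2.5]
width: 0.0877
gripper_force: 0.0
```

```bash
python3 - <<'E'
from h import *
s=arm.get_state(); print(s['t'],s['q'],s['eef_pos'],s['ee_rot'])
n='wrist'
c,T,p,d=snap(n,'wr2.png')
for l in ['clip_loose','spray_can']:
    for f in (arm.pinpoint,arm.search_frame): print(l,[(np.round(w(T,r['point']),4).tolist(),round(r['p'],2)) for r in f(l,n)[:4]])
P=cloud(c,T,d); np.savez('wr2.npz',P=P,p=p,T=T)
near=(np.hypot(P[...,0]-.568,P[...,1]+.371)<.05)&(d>0)
print('table z',np.median(P[...,2][near]))
m=near&(P[...,2]>np.median(P[...,2][near])+.006)&(P[...,2]<.05)
nl,lab,st,_=cv2.connectedComponentsWithStats(m.astype(np.uint8))
for k in np.argsort(-st[1:,4])[:2]+1:
    q=P[lab==k]; print(st[k],cv2.minAreaRect((q[:,:2]*1000).astype(np.float32)),q[:,2].max(),q.mean(0))
cv2.imwrite('pics/wr2b.png',cv2.resize(p[:,:,::-1],(800,600)))
E
```

```text
5.1333 [-0.2818147   0.38878287  0.07556696 -0.00258718 -1.26789817  1.98171352] [ 0.58552276 -0.36816932  0.21256839] [-3.13521423  0.00847649  0.12834507]
clip_loose [([0.5662, -0.3698, -0.0022], 0.71)]
clip_loose [([0.565, -0.3704, 0.01], 0.78)]
spray_can [([0.5479, -0.2011, 0.0051], 0.92)]
spray_can [([0.5668, -0.219, 0.1394], 0.94)]
table z 0.3403590267367427
```

View pics/wr2b.png

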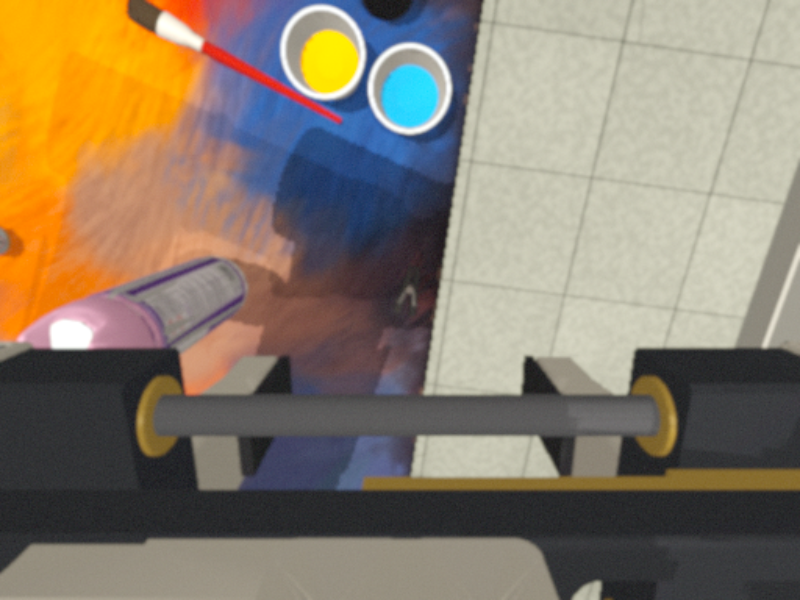

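Wrist view: the clip is at about (405,295), with its long axis near the image vertical, about 2 cm from the table edge. The spray can stands on the left at (150,310).

```bash
python3 - <<'E'
from h import *
z=np.load('wr2.npz'); p=z['p'];P=z['P']
a=p[165:215,225:295]; 
cv2.imwrite('pics/crop2.png',cv2.resize(a[:,:,::-1],(770,550),interpolation=cv2.INTER_CUBIC))
for v in range(170,212,5): print(v,[(int(1000*P[v,u,0]),int(1000*P[v,u,1]),int(1000*P[v,u,2])) for u in range(246,280,4)])
# carrier refinement from wr1
z=np.load('wr1.npz'); p=z['p'];P=z['P']; hsv=cv2.cvtColor(p,cv2.COLOR_RGB2HSV)
near=np.hypot(P[...,0]-.615,P[...,1]-.118)<.16
h=P[...,2]
o=near&(hsv[...,0]>3)&(hsv[...,0]<25)&(hsv[...,1]>150)&(h>.010)&(h<.03); 
print('shuttle',P[o].mean(0),o.sum())
g=near&(hsv[...,1]<60)&(hsv[...,2]>150)&(h>.01)&(h<.035)
g=P[g]; print('white',len(g))
# rails: dock-frame fit: points with x>0.655
t=np.radians(6)
best=None
for side in (1,-1):
    Rm=np.array([[np.cos(t),np.sin(t)],[-np.sin(t),np.cos(t)]])
    q=(g[:,:2]-[.619,.118])@Rm.T
    s=(q[:,0]>.045)&(q[:,0]<.105)&(q[:,1]*side>.015)&(q[:,1]*side<.05)
    k=np.polyfit(q[s,0],q[s,1],1); print(side,s.sum(),'slope deg',np.degrees(np.arctan(k[0])),'y0',k[1],q[s,1].min(),q[s,1].max(),np.median(g[s,2]))
E
```

```text
170 [(584, -347, 0), (585, -352, 1), (585, -358, 0), (586, -363, -1), (589, -368, 12), (589, -374, 10), (588, -380, 1), (589, -385, 0), (590, -391, 0)]
175 [(577, -348, 0), (578, -353, 1), (578, -359, 0), (579, -364, 1), (582, -369, 11), (583, -375, 13), (581, -381, 0), (582, -386, 1), (583, -392, 0)]
180 [(570, -348, 0), (571, -354, 1), (572, -359, 1), (575, -365, 11), (573, -370, 2), (576, -376, 11), (575, -382, 2), (575, -387, 0), (576, -393, 0)]
185 [(563, -349, 0), (564, -355, 1), (565, -360, 1), (568, -366, 11), (569, -371, 14), (569, -377, 11), (567, -383, 0), (568, -388, 1), (569, -394, 0)]
190 [(556, -350, 1), (557, -356, 0), (560, -361, 11), (561, -367, 11), (559, -372, 0), (562, -377, 12), (560, -384, 1), (561, -389, 0), (561, -395, -2)]
195 [(549, -351, 1), (549, -357, 0), (553, -362, 12), (551, -368, 0), (555, -373, 12), (553, -379, 2), (553, -385, 0), (554, -390, 1), (554, -396, -1)]
200 [(541, -352, 0), (542, -357, 0), (543, -363, 0), (544, -369, 1), (548, -374, 12), (545, -380, 1), (546, -386, 1), (546, -391, -1), (546, -397, -3)]
205 [(534, -353, 1), (535, -358, 1), (536, -364, 2), (536, -370, 0), (537, -375, 0), (538, -381, 0), (538, -387, 0), (539, -392, 0), (314, -472, -758)]
210 [(526, -353, 0), (527, -359, 1), (528, -365, 1), (529, -371, 0), (529, -376, 0), (530, -382, 0), (531, -388, 0), (532, -393, 1), (292, -475, -757)]
shuttle [0.65784951 0.08778326 0.01949469] 230
white 1970
1 439 slope deg -1.0425047140267159 y0 0.03185069110792137 0.015960956609654423 0.039465046263314825 0.02257816275005925
-1 389 slope deg -0.8598867384815884 y0 -0.02659776366168572 -0.035736796464057356 -0.01984583031064791 0.022752630690510978
```

View pics/crop2.png

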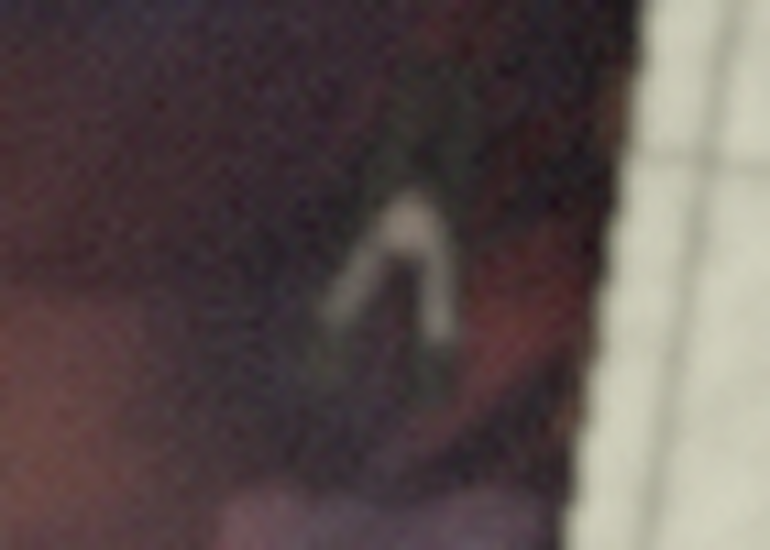

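```bash
python3 - <<'E'
from h import *
z=np.load('wr2.npz'); P=z['P']
m=(np.hypot(P[...,0]-.568,P[...,1]+.371)<.04)&(P[...,2]>.007)&(P[...,2]<.03)
q=P[m][:,:2]*1000; r=cv2.minAreaRect(q.astype(np.float32)); print('clip rect',r,len(q))
mu=q.mean(0); ev,V=np.linalg.eigh(np.cov(q.T)); a=V[:,1]; a=a*np.sign(a[0]); print('pca yaw of long axis',np.degrees(np.arctan2(a[1],a[0])),mu)
l=(q-mu)@a; n=(q-mu)@np.array([-a[1],a[0]])
print('ends',l.min(),l.max())
for lo in range(-26,26,6):
    s=(l>=lo)&(l<lo+6)
    if s.any(): print(lo,n[s].min().round(1),n[s].max().round(1))
# dock fit
z=np.load('wr1.npz'); p=z['p'];P=z['P']; hsv=cv2.cvtColor(p,cv2.COLOR_RGB2HSV); h=P[...,2]
near=np.hypot(P[...,0]-.615,P[...,1]-.118)<.17
t=np.radians(5.1); Rm=np.array([[np.cos(t),np.sin(t)],[-np.sin(t),np.cos(t)]])
Q=(P[...,:2]-[.619,.118])@Rm.T*1000
pl=near&(np.abs(Q[...,0])<200)&(h>.003)&(h<.012)
H,_,_=np.histogram2d(Q[pl][:,0],Q[pl][:,1],bins=[range(-170,171,5),range(-80,81,4)])
ok=np.abs(Q[...,1])<40
print('x hist',[(int(a),int(b)) for a,b in zip(range(-170,170,5),np.histogram(Q[pl&ok][:,0],bins=range(-170,171,5))[0])])
ok2=(Q[...,0]>-135)&(Q[...,0]<-60)
print('y hist',[(int(a),int(b)) for a,b in zip(range(-80,80,4),np.histogram(Q[pl&ok2][:,1],bins=range(-80,81,4))[0])])
ra=near&(h>.017)&(h<.028)&(Q[...,0]>50)&(Q[...,0]<105)&(np.abs(Q[...,1])<50)&(hsv[...,1]<60)
print('rail y hist',[(int(a),int(b)) for a,b in zip(range(-50,50,2),np.histogram(Q[ra][:,1],bins=range(-50,51,2))[0])])
b=near&(hsv[...,0]>95)&(hsv[...,0]<125)&(hsv[...,1]>110)&(np.abs(Q[...,1]-0)<45)&(Q[...,0]<20)&(Q[...,0]>-150)
bb=b&(h>.010)&(h<.019)
print('carrier rim',cv2.minAreaRect((P[bb][:,:2]*1000).astype(np.float32)),bb.sum())
for s in range(470,620,10):
    k=bb&(P[...,0]*1000>=s)&(P[...,0]*1000<s+10)
    if k.sum(): print(s,(P[k][:,1].min()*1000).round(1),(P[k][:,1].max()*1000).round(1),k.sum())
tb=b&(h>.032); print('tab',cv2.minAreaRect((P[tb][:,:2]*1000).astype(np.float32)),tb.sum(),h[tb].max())
kn=(np.hypot(P[...,0]-.570,P[...,1]-.2208)<.02)&(h>.045); print('knob',P[kn].mean(0),kn.sum(),cv2.minAreaRect((P[kn][:,:2]*1000).astype(np.float32)))
hb=(np.hypot(P[...,0]-.570,P[...,1]-.19)<.045)&(h>.02)&(h<.032)&(hsv[...,1]<60);k=P[hb]; print('lever bar',cv2.minAreaRect((k[:,:2]*1000).astype(np.float32)),hb.sum())
E
```

```text
clip rect ((568.3385009765625, -370.78497314453125), (19.153093338012695, 43.35991287231445), 85.14754486083984) 269
pca yaw of long axis -4.5393381956500845 [ 567.53014202 -370.36150985]
ends -20.79398806511407 22.532268066064372
-26 -7.2 8.2
-20 -9.7 9.3
-14 -9.9 9.1
-8 -8.7 8.1
-2 -7.3 7.0
4 -6.5 6.6
10 -6.0 5.6
16 -4.8 5.1
22 -2.2 1.9
x hist [(-170, 0), (-165, 0), (-160, 1), (-155, 0), (-150, 0), (-145, 28), (-140, 47), (-135, 43), (-130, 62), (-125, 90), (-120, 87), (-115, 84), (-110, 92), (-105, 85), (-100, 89), (-95, 88), (-90, 94), (-85, 92), (-80, 96), (-75, 61), (-70, 85), (-65, 76), (-60, 69), (-55, 76), (-50, 75), (-45, 70), (-40, 72), (-35, 73), (-30, 82), (-25, 82), (-20, 107), (-15, 71), (-10, 90), (-5, 141), (0, 134), (5, 129), (10, 123), (15, 121), (20, 121), (25, 119), (30, 113), (35, 92), (40, 99), (45, 97), (50, 98), (55, 101), (60, 98), (65, 37), (70, 15), (75, 16), (80, 95), (85, 103), (90, 103), (95, 105), (100, 106), (105, 111), (110, 115), (115, 70), (120, 9), (125, 4), (130, 2), (135, 2), (140, 0), (145, 0), (150, 1), (155, 2), (160, 1), (165, 0)]
y hist [(-
[... 961 characters left out ...]
7861328125, 47.01036071777344), 5.6658782958984375) 1001
480 86.1 132.5 26
490 86.8 133.6 112
500 88.2 133.8 80
510 89.6 123.5 49
520 94.8 126.3 56
530 91.6 138.3 74
540 92.0 139.5 120
550 93.4 140.3 100
560 94.1 135.7 55
570 97.6 129.5 34
580 102.3 130.8 35
590 98.1 143.6 85
600 98.8 143.8 122
610 105.4 138.3 53
tab ((487.8664245605469, 107.46978759765625), (6.542940616607666, 33.838748931884766), 4.134279727935791) 104 0.04278580044347524
knob [0.57445215 0.22166246 0.05980474] 100 ((573.7109375, 222.282958984375), (13.707093238830566, 13.437329292297363), 1.417607307434082)
lever bar ((570.8993530273438, 183.52157592773438), (19.006458282470703, 60.646766662597656), 3.022047519683838) 305
```

move_arm:
  rows:
    - {"translation": [-2.1, -0.3, 3], "rot": [0, 0, 6], "hand": 0.4}
    - {"translation": [-2.1, -0.3, 6], "rot": [0, 0, 12], "hand": 0.4}
    - {"translation": [-2.1, -0.3, 9], "rot": [0, 0, 12], "hand": 0.4}
    - {"translation": [-2.1, -0.3, 12], "rot": [0, 0, 12], "hand": 0.4}
    - {"translation": [-2.1, -0.3, 15], "rot": [0, 0, 12], "hand": 0.4}
    - {"translation": [-2.1, -0.3, 16], "rot": [0, 0, 12], "hand": 0.4}
    - {"translation": [-2.1, -0.3, 16], "rot": [0, 0, 12], "hand": 0.4}
    - {"translation": [-2.1, -0.3, 16], "rot": [0, 0, 12], "hand": 0.4}

```text
t: 6.05
eef_pos: [0.5689, -0.369, 0.0618]
ee_rot: [3.141, -0.002, -0.077]
force: [-0.6, -0.5, -0.1]
width: 0.053
gripper_force: 0.0
```

```bash
python3 - <<'E'
from h import *
s=arm.get_state(); print(s['t'],s['eef_pos'],np.degrees(s['ee_rot']))
z=np.load('wr1.npz'); p=z['p'];P=z['P']; hsv=cv2.cvtColor(p,cv2.COLOR_RGB2HSV); h=P[...,2]
t=np.radians(5.7); Rm=np.array([[np.cos(t),np.sin(t)],[-np.sin(t),np.cos(t)]])
Q=(P[...,:2]-[.5488,.1159])@Rm.T*1000
inb=(np.abs(Q[...,0])<66)&(np.abs(Q[...,1])<25)
def med(mask,a,b,ax):
    out=[]
    for lo in range(a,b,3):
        k=inb&mask&(Q[...,ax]>=lo)&(Q[...,ax]<lo+3); out.append((lo,int(k.sum()),round(float(np.median(h[k])*1000),1)) if k.any() else (lo,0))
    return out
print('x profile mid', med(np.abs(Q[...,1])<8,-66,66,0))
print('y profile rear', med((Q[...,0]>-45)&(Q[...,0]<-15),-26,26,1))
print('outer y', med(np.abs(Q[...,0])<40,-25,25,1))
E
```

```text
6.05 [ 0.56893492 -0.3689711   0.06183876] [ 1.79938210e+02 -9.48670215e-02 -4.43936599e+00]
x profile mid [(-66, 4, 40.2), (-63, 17, 41.0), (-60, 74, 28.1), (-57, 25, 10.8), (-54, 10, 10.3), (-51, 17, 10.1), (-48, 15, 9.7), (-45, 13, 10.4), (-42, 16, 9.4), (-39, 11, 9.6), (-36, 16, 9.7), (-33, 14, 9.8), (-30, 14, 10.2), (-27, 17, 9.7), (-24, 14, 10.1), (-21, 17, 10.0), (-18, 18, 9.5), (-15, 14, 9.5), (-12, 18, 9.9), (-9, 18, 9.8), (-6, 11, 10.1), (-3, 9, 14.8), (0, 27, 13.5), (3, 10, 9.3), (6, 8, 10.1), (9, 17, 20.1), (12, 15, 21.1), (15, 13, 20.3), (18, 15, 20.8), (21, 19, 20.6), (24, 14, 20.9), (27, 13, 20.6), (30, 16, 21.6), (33, 22, 21.0), (36, 18, 20.4), (39, 18, 20.2), (42, 18, 19.9), (45, 18, 20.2), (48, 17, 20.1), (51, 25, 9.9), (54, 10, 10.3), (57, 20, 14.8), (60, 20, 15.1), (63, 25, 10.7)]
y profile rear [(-26, 14, 14.5), (-23, 28, 14.7), (-20, 25, 15.2), (-17, 28, 15.0), (-14, 34, 11.6), (-11, 28, 9.8), (-8, 25, 9.8), (-5, 28, 9.9), (-2, 33, 10.0), (1, 25, 9.7), (4, 23, 9.9), (7, 32, 9.6), (10, 34, 9.8), (13, 25, 10.1), (16, 21, 15.1), (19, 32, 15.1), (22, 32, 14.8), (25, 0)]
outer y [(-25, 69, 14.2), (-22, 80, 14.7), (-19, 81, 15.0), (-16, 78, 14.7), (-13, 80, 10.1), (-10, 76, 10.1), (-7, 84, 10.5), (-4, 77, 11.4), (-1, 71, 10.0), (2, 81, 10.1), (5, 76, 11.4), (8, 74, 10.7), (11, 76, 9.8), (14, 85, 13.1), (17, 78, 14.9), (20, 78, 15.1), (23, 56, 14.8)]
```

move_arm:
  rows:
    - {"translation": [0, 0.1, 2], "rot": [0, 0, 0], "hand": 0.4}
    - {"translation": [0, 0.1, 3.9], "rot": [0, 0, 0], "hand": 0.4}
    - {"translation": [0, 0.1, 3.9], "rot": [0, 0, 0], "hand": 0.4}
    - {"translation": [0, 0.1, 3.9], "rot": [0, 0, 0], "hand": 1}
    - {"translation": [0, 0.1, 3.9], "rot": [0, 0, 0], "hand": 1}
    - {"translation": [0, 0.1, 3.9], "rot": [0, 0, 0], "hand": 1}
    - {"translation": [0, 0.1, 3.9], "rot": [0, 0, 0], "hand": 1}
    - {"translation": [0, 0.1, 3.9], "rot": [0, 0, 0], "hand": 1}
  squeeze: 15

```text
t: 6.72
eef_pos: [0.5681, -0.37, 0.0222]
ee_rot: [3.141, -0.002, -0.079]
force: [-0.1, -0.0, 1.0]
width: 0.0251
gripper_force: 0.0
```

move_arm:
  rows:
    - {"translation": [0, 0, 0], "rot": [0, 0, 0], "hand": 1}
    - {"translation": [0, 0, 0], "rot": [0, 0, 0], "hand": 1}
    - {"translation": [0, 0, 0], "rot": [0, 0, 0], "hand": 1}
    - {"translation": [0, 0, 0], "rot": [0, 0, 0], "hand": 1}

```text
t: 7.05
eef_pos: [0.5675, -0.3698, 0.0209]
ee_rot: [-3.142, 0.0, -0.079]
force: [0.8, -0.8, 0.0]
width: 0.0016
gripper_force: 0.0
```

move_arm:
  rows:
    - {"translation": [0, 0, -4], "rot": [0, 0, 0], "hand": 0.3}
    - {"translation": [0, 0, -8], "rot": [0, 0, 0], "hand": 0.3}
    - {"translation": [0, 0, -12], "rot": [0, 0, 0], "hand": 0.3}
    - {"translation": [1, 0, -15], "rot": [0, 0, 0], "hand": 0.3}
    - {"translation": [2, 0, -17], "rot": [0, 0, 0], "hand": 0.3}
    - {"translation": [2, 0, -17], "rot": [0, 0, 0], "hand": 0.3}
    - {"translation": [2, 0, -17], "rot": [0, 0, 0], "hand": 0.3}

```text
t: 7.63
eef_pos: [0.5883, -0.3714, 0.1923]
ee_rot: [3.141, -0.003, -0.078]
force: [-0.2, 0.2, -0.9]
width: 0.0425
gripper_force: 0.0
```

```bash
cat > clip.py <<'E'
from h import *
import sys
s=arm.get_state(); print(s['t'],s['eef_pos'],np.degrees(s['ee_rot']))
c,T,p,d=snap('wrist',sys.argv[1]+'.png')
r=arm.pinpoint('clip_loose','wrist'); print([(np.round(w(T,k['point']),4).tolist(),round(k['p'],2)) for k in r[:4]])
P=cloud(c,T,d); np.savez(sys.argv[1]+'.npz',P=P,p=p,T=T)
m=(np.hypot(P[...,0]-.568,P[...,1]+.371)<.05)&(P[...,2]>.006)&(P[...,2]<.04)
nl,lab,st,_=cv2.connectedComponentsWithStats(m.astype(np.uint8),connectivity=8)
m=lab==1+np.argmax(st[1:,4])
q=P[m][:,:2]*1000; print('clip rect',cv2.minAreaRect(q.astype(np.float32)),len(q),'ztop',np.percentile(P[m][:,2],[10,50,95]))
mu=q.mean(0); ev,V=np.linalg.eigh(np.cov(q.T)); a=V[:,1]; a=a*np.sign(a[0]); print('pca yaw',np.degrees(np.arctan2(a[1],a[0])),mu)
l=(q-mu)@a; n=(q-mu)@np.array([-a[1],a[0]]); print('ends',l.min(),l.max(),'n',n.min(),n.max())
v,u=np.argwhere(m).mean(0).astype(int)
cv2.imwrite('pics/'+sys.argv[1]+'c.png',cv2.resize(p[max(v-40,0):v+40,max(u-55,0):u+55,::-1],(770,560),interpolation=cv2.INTER_CUBIC))
E
python3 clip.py wr3
```

```text
7.6333 [ 0.58831508 -0.37142269  0.19226429] [ 1.79973688e+02 -1.48610550e-01 -4.49770274e+00]
[([0.5656, -0.3691, -0.0015], 0.86)]
clip rect ((567.6598510742188, -372.682861328125), (19.65152931213379, 43.85203170776367), 79.0247802734375) 294 ztop [0.01095771 0.01226574 0.01374477]
pca yaw -4.67324747361861 [ 567.64607873 -370.67842983]
ends -21.132678688078457 22.338578556546576 n -9.785256944983287 10.051269033776073
```

move_arm:
  rows:
    - {"translation": [-1, 0, 4], "rot": [0, 0, 0], "hand": 0.5}
    - {"translation": [-1.9, 0.1, 8], "rot": [0, 0, 0], "hand": 0.5}
    - {"translation": [-1.9, 0.1, 12], "rot": [0, 0, 0], "hand": 0.5}
    - {"translation": [-1.9, 0.1, 15], "rot": [0, 0, 0], "hand": 0.5}
    - {"translation": [-1.9, 0.1, 17], "rot": [0, 0, 0], "hand": 0.5}
    - {"translation": [-1.9, 0.1, 17.5], "rot": [0, 0, 0], "hand": 0.5}
    - {"translation": [-1.9, 0.1, 17.5], "rot": [0, 0, 0], "hand": 0.5}

```text
t: 8.32
eef_pos: [0.5662, -0.3702, 0.0131]
ee_rot: [-3.14, 0.005, -0.079]
force: [-0.3, -0.8, -0.3]
width: 0.0439
gripper_force: 0.0
```

move_arm:
  rows:
    - {"translation": [0, 0, 0], "rot": [0, 0, 0], "hand": 1}
    - {"translation": [0, 0, 0], "rot": [0, 0, 0], "hand": 1}
    - {"translation": [0, 0, 0], "rot": [0, 0, 0], "hand": 1}
    - {"translation": [0, 0, 0], "rot": [0, 0, 0], "hand": 1}
    - {"translation": [0, 0, 0], "rot": [0, 0, 0], "hand": 1}
    - {"translation": [0, 0, 0], "rot": [0, 0, 0], "hand": 1}
  squeeze: 15

```text
t: 8.82
eef_pos: [0.5687, -0.3709, 0.0167]
ee_rot: [3.141, -0.001, -0.079]
force: [0.5, 0.2, -0.3]
width: 0.0095
gripper_force: 0.0
```

```bash
python3 - <<'E'
from h import *
s=arm.get_state(); print(s)
c,T,p,d=snap('wrist','wr4.png')
cv2.imwrite('pics/wr4b.png',cv2.resize(p[130:384,130:390,::-1],(600,586)))
P=cloud(c,T,d); np.savez('wr4.npz',P=P,p=p,T=T)
E
```

```text
{'t': 8.8167, 'q': array([-2.91540380e-01,  5.23050716e-01, -1.90949050e-01,  8.34686447e-06,
       -8.55677795e-01,  1.78372517e+00]), 'qd': array([-0.00024766,  0.00444158, -0.00169794, -0.0013439 , -0.00035117,
        0.00215857]), 'joint_efforts': array([ 4.14205890e-03, -6.48812699e+01,  2.36964208e+01,  5.53394526e+00,
        7.12743122e-02, -1.64120679e-04]), 'eef_pos': array([ 0.56871368, -0.37091865,  0.01673218]), 'ee_rot': array([ 3.14135007e+00, -1.09216723e-03, -7.86059317e-02]), 'force': array([ 0.46975498,  0.18951941, -0.2810195 ]), 'moment': array([-0.0350007 , -0.00664739, -0.06629969]), 'gripper_force': 0.0, 'width': 0.009463128275667912}
```

View pics/wr4b.png

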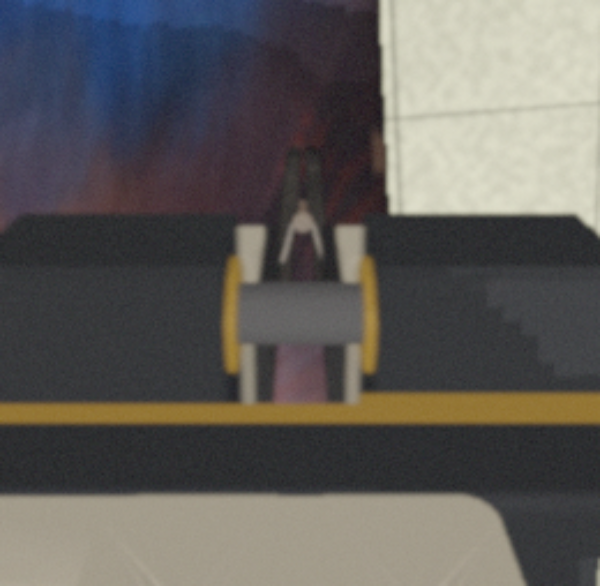

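```bash
python3 - <<'E'
from h import *
for f in ('wr1','wr2','wr4'):
    z=np.load(f+'.npz'); P=z['P']
    T=z['T']; c=arm.camera_params('wrist'); Tt=T@np.linalg.inv(np.array(c['tool_from_camera']))
    L=(P-Tt[:3,3])@Tt[:3,:3]*1000
    print(f)
    for v in ((232,240,250,262,275,300) if f!='wr4' else (215,225,230,235,240,245,250,262,275,295)):
        row=L[v]; print(v,[tuple(row[u].round().astype(int)) for u in range(120 if f!='wr4' else 220,410 if f!='wr4' else 305,20 if f!='wr4' else 6)])
E
```

```text
wr1
232 [(np.int64(-124), np.int64(-251), np.int64(299)), (np.int64(-92), np.int64(-180), np.int64(220)), (np.int64(11), np.int64(-55), np.int64(-34)), (np.int64(10), np.int64(-45), np.int64(-31)), (np.int64(-124), np.int64(-108), np.int64(300)), (np.int64(-124), np.int64(-72), np.int64(299)), (np.int64(-122), np.int64(-36), np.int64(294)), (np.int64(-120), np.int64(0), np.int64(290)), (np.int64(-121), np.int64(35), np.int64(292)), (np.int64(-124), np.int64(72), np.int64(300)), (np.int64(-124), np.int64(107), np.int64(299)), (np.int64(9), np.int64(45), np.int64(-30)), (np.int64(11), np.int64(54), np.int64(-35)), (np.int64(-123), np.int64(215), np.int64(299)), (np.int64(-124), np.int64(251), np.int64(300))]
240 [(np.int64(-139), np.int64(-253), np.int64(299)), (np.int64(-105), np.int64(-182), np.int64(222)), (np.int64(11), np.int64(-51), np.int64(-45)), (np.int64(6), np.int64(-44), np.int64(-34)), (np.int64(-139), np.int64(-109), np.int64(300)), (np.int64(-139), np.int64(-72), np.int64(298)), (np.int64(-136), np.int64(-36), np.int64(293)), (np.int64(-131), np.int64(0), np.int64(280)),
[... 13460 characters left out ...]
2), np.int64(-112))]
295 [(np.int64(25), np.int64(-11), np.int64(-113)), (np.int64(25), np.int64(-9), np.int64(-113)), (np.int64(18), np.int64(-9), np.int64(-104)), (np.int64(5), np.int64(-9), np.int64(-83)), (np.int64(-5), np.int64(-7), np.int64(-69)), (np.int64(-62), np.int64(-8), np.int64(16)), (np.int64(-62), np.int64(-3), np.int64(17)), (np.int64(-62), np.int64(2), np.int64(16)), (np.int64(-63), np.int64(6), np.int64(17)), (np.int64(-5), np.int64(6), np.int64(-68)), (np.int64(1), np.int64(8), np.int64(-78)), (np.int64(16), np.int64(8), np.int64(-100)), (np.int64(25), np.int64(9), np.int64(-113)), (np.int64(24), np.int64(10), np.int64(-112)), (np.int64(25), np.int64(12), np.int64(-113))]
```

The depth data show the visible fingers end about 28 mm behind the reported TCP. That means the true tips are about 42 mm higher than stated, which explains the empty closing over the clip. I'll open and descend gently, using contact with the table to calibrate the tip height.

move_arm:
  rows:
    - {"translation": [0, 0, 0], "rot": [0, 0, 0], "hand": 0.5}
    - {"translation": [0, 0, 0], "rot": [0, 0, 0], "hand": 0.5}
    - {"translation": [0, 0, 0], "rot": [0, 0, 0], "hand": 0.5}
    - {"translation": [0, 0, 0], "rot": [0, 0, 0], "hand": 0.5}
    - {"translation": [0, 0, 1], "rot": [0, 0, 0], "hand": 0.5}
    - {"translation": [0, 0, 2], "rot": [0, 0, 0], "hand": 0.5}
    - {"translation": [0, 0, 3], "rot": [0, 0, 0], "hand": 0.5}
    - {"translation": [0, 0, 3], "rot": [0, 0, 0], "hand": 0.5}

```text
t: 9.53
eef_pos: [0.5664, -0.37, -0.0175]
ee_rot: [-3.14, 0.004, -0.079]
force: [-0.9, -0.0, -0.2]
width: 0.0433
gripper_force: 0.0
```

```bash
python3 - <<'E'
from h import *
s=arm.get_state(); print(s['t'],s['eef_pos'],s['force'],s['width'])
c,T,p,d=snap('wrist','wr5.png'); P=cloud(c,T,d)
Tt=T@np.linalg.inv(np.array(c['tool_from_camera'])); L=(P-Tt[:3,3])@Tt[:3,:3]*1000
m=(np.abs(L[...,1])>18)&(np.abs(L[...,1])<45)&(np.abs(L[...,0])<16)&(L[...,2]<-10)&(L[...,2]>-60)
for sgn in (1,-1):
    q=L[m&(L[...,1]*sgn>0)]; print(sgn,len(q),np.percentile(q[:,2],[90,98,100]),np.percentile(q[:,0],[2,98]),np.percentile(q[:,1],[2,50,98]))
    t=q[q[:,2]>np.percentile(q[:,2],97)]; print(t.round(1)[:6])
E
```

```text
9.5333 [ 0.56641054 -0.36996962 -0.01746683] [-0.86454281 -0.02874527 -0.23883967] 0.04333860781326519
1 1261 [-17.47101003 -14.50854668 -10.08578419] [-6.94237468 14.87587435] [18.43998793 25.25564718 36.45578991]
[[ 16.   27.5 -13.6]
 [ 15.7  26.1 -14.7]
 [ 15.5  26.8 -14.1]
 [ 15.3  27.5 -13.6]
 [ 15.1  26.1 -15. ]
 [ 14.8  26.8 -14.1]]
-1 1706 [-17.92855488 -17.42504041 -16.17742938] [-6.53085032 15.53955282] [-44.13558894 -28.20837427 -18.5865549 ]
[[ 15.9 -34.2 -17.4]
 [ 15.8 -24.1 -17.1]
 [ 15.8 -19.9 -17. ]
 [ 15.9 -18.6 -17.3]
 [ 15.2 -42.7 -17.2]
 [ 15.2 -33.1 -17.3]]
```

move_arm:
  rows:
    - {"translation": [0, 0, 0.1], "rot": [0, 0, 0], "hand": 0.5}
    - {"translation": [0, 0, 0.2], "rot": [0, 0, 0], "hand": 0.5}
    - {"translation": [0, 0, 0.4], "rot": [0, 0, 0], "hand": 0.5}
    - {"translation": [0, 0, 0.4], "rot": [0, 0, 0], "hand": 0.5}
    - {"translation": [0, 0, 0.5], "rot": [0, 0, 0], "hand": 0.5}
    - {"translation": [0, 0, 0.5], "rot": [0, 0, 0], "hand": 0.5}

```text
t: 10.08
eef_pos: [0.5685, -0.3708, -0.019]
ee_rot: [3.142, -0.0, -0.079]
force: [0.5, -0.2, -0.0]
width: 0.0439
gripper_force: 0.0
```

move_arm:
  rows:
    - {"translation": [0, 0, 0.1], "rot": [0, 0, 0], "hand": 0.5}
    - {"translation": [0, 0, 0.2], "rot": [0, 0, 0], "hand": 0.5}
    - {"translation": [0, 0, 0.2], "rot": [0, 0, 0], "hand": 0.5}

```text
t: 10.33
eef_pos: [0.5684, -0.3708, -0.0211]
ee_rot: [-3.142, -0.0, -0.079]
force: [0.4, -0.5, 0.3]
width: 0.044
gripper_force: 0.0
```

move_arm:
  rows:
    - {"translation": [0, 0, 0.1], "rot": [0, 0, 0], "hand": 0.5}
    - {"translation": [0, 0, 0.2], "rot": [0, 0, 0], "hand": 0.5}
    - {"translation": [0, 0, 0.2], "rot": [0, 0, 0], "hand": 0.5}

```text
t: 10.58
eef_pos: [0.5685, -0.3709, -0.0213]
ee_rot: [3.141, -0.0, -0.078]
force: [-4.7, 3.4, 13.7]
width: 0.0441
gripper_force: 6.5
```

move_arm:
  rows:
    - {"translation": [0, 0, -0.4], "rot": [0, 0, 0], "hand": 0.5}
    - {"translation": [0, 0, -0.8], "rot": [0, 0, 0], "hand": 0.5}
    - {"translation": [0, 0, -0.8], "rot": [0, 0, 0], "hand": 1}
    - {"translation": [0, 0, -0.8], "rot": [0, 0, 0], "hand": 1}
    - {"translation": [0, 0, -0.8], "rot": [0, 0, 0], "hand": 1}
    - {"translation": [0, 0, -0.8], "rot": [0, 0, 0], "hand": 1}
    - {"translation": [0, 0, -0.8], "rot": [0, 0, 0], "hand": 1}
    - {"translation": [0, 0, -0.8], "rot": [0, 0, 0], "hand": 1}
  squeeze: 15

```text
t: 11.25
eef_pos: [0.5683, -0.3708, -0.0153]
ee_rot: [-3.141, 0.0, -0.079]
force: [0.7, -0.3, -0.3]
width: 0.0152
gripper_force: 14.9
```

```bash
python3 - <<'E'
from h import *
s=arm.get_state(); print(s['t'],s['eef_pos'],s['force'],s['width'],s['gripper_force'])
E
```

```text
11.25 [ 0.56826414 -0.3707771  -0.01534383] [ 0.68950171 -0.31535148 -0.32360258] 0.015240347727871525 14.905463248942397
```

move_arm:
  rows:
    - {"translation": [0, 0, -1], "rot": [0, 0, 0], "hand": 1}
    - {"translation": [0, 0, -4], "rot": [0, 0, 0], "hand": 1}
    - {"translation": [0, 0, -8], "rot": [0, 0, 0], "hand": 1}
    - {"translation": [0, 0, -12], "rot": [0, 0, 0], "hand": 1}
    - {"translation": [0, 0, -16], "rot": [0, 0, 0], "hand": 1}
    - {"translation": [0, 0, -20], "rot": [0, 0, 0], "hand": 1}
    - {"translation": [0, 0, -24], "rot": [0, 0, 0], "hand": 1}
    - {"translation": [0, 0, -27], "rot": [0, 0, 0], "hand": 1}

```text
t: 11.92
eef_pos: [0.5686, -0.3713, 0.2603]
ee_rot: [3.14, -0.004, -0.078]
force: [1.7, -0.3, -0.3]
width: 0.0152
gripper_force: 14.9
```

move_arm:
  rows:
    - {"translation": [-0.5, -3, 0], "rot": [0, 0, 0], "hand": 1}
    - {"translation": [-1.1, -6, 0], "rot": [0, 0, 0], "hand": 1}
    - {"translation": [-1.6, -9, 0], "rot": [0, 0, 0], "hand": 1}
    - {"translation": [-2.2, -12, 0], "rot": [0, 0, 0], "hand": 1}
    - {"translation": [-2.7, -15, 0], "rot": [0, 0, 0], "hand": 1}
    - {"translation": [-3.3, -18, 0], "rot": [0, 0, 0], "hand": 1}
    - {"translation": [-3.8, -21, 0], "rot": [0, 0, 0], "hand": 1}
    - {"translation": [-4.4, -24, 0], "rot": [0, 0, 0], "hand": 1}

```text
t: 12.58
eef_pos: [0.5429, -0.1268, 0.2559]
ee_rot: [-3.141, -0.001, -0.079]
force: [1.1, -0.2, -0.0]
width: 0.0153
gripper_force: 14.9
```

move_arm:
  rows:
    - {"translation": [-0.5, -3, 0], "rot": [0, 0, 0], "hand": 1}
    - {"translation": [-1.1, -6, 0], "rot": [0, 0, -2], "hand": 1}
    - {"translation": [-1.6, -9, 0], "rot": [0, 0, -4], "hand": 1}
    - {"translation": [-2.2, -12, 0], "rot": [0, 0, -6], "hand": 1}
    - {"translation": [-2.7, -15, 0], "rot": [0, 0, -8], "hand": 1}
    - {"translation": [-3.3, -18, 0], "rot": [0, 0, -10], "hand": 1}
    - {"translation": [-3.8, -21, 0], "rot": [0, 0, -10.2], "hand": 1}
    - {"translation": [-4.3, -24, 0], "rot": [0, 0, -10.2], "hand": 1}

```text
t: 13.25
eef_pos: [0.5188, 0.1159, 0.256]
ee_rot: [-3.141, -0.001, 0.1]
force: [0.4, -0.1, -1.2]
width: 0.0154
gripper_force: 14.9
```

move_arm:
  rows:
    - {"translation": [0, 0, 3], "rot": [0, 0, 0], "hand": 1}
    - {"translation": [0, 0, 6], "rot": [0, 0, 0], "hand": 1}
    - {"translation": [0, 0, 9], "rot": [0, 0, 0], "hand": 1}
    - {"translation": [0, 0, 12], "rot": [0, 0, 0], "hand": 1}
    - {"translation": [0, 0, 15], "rot": [0, 0, 0], "hand": 1}
    - {"translation": [0, 0, 18], "rot": [0, 0, 0], "hand": 1}
    - {"translation": [0, 0, 18], "rot": [0, 0, 0], "hand": 1}
    - {"translation": [0, 0, 18], "rot": [0, 0, 0], "hand": 1}

```text
t: 13.92
eef_pos: [0.5188, 0.114, 0.0748]
ee_rot: [3.14, 0.002, 0.1]
force: [0.3, 0.2, 0.6]
width: 0.015
gripper_force: 14.9
```

```bash
python3 - <<'E'
from h import *
s=arm.get_state(); print(s['t'],s['eef_pos'],np.degrees(s['ee_rot']),s['width'],s['gripper_force'])
c,T,p,d=snap('wrist','wr6.png'); P=cloud(c,T,d); np.savez('wr6.npz',P=P,p=p,T=T)
for l in ['empty_pocket','front_pocket','clip_loose','carrier']: print(l,[(np.round(w(T,k['point']),4).tolist(),round(k['p'],2)) for k in arm.pinpoint(l,'wrist')[:3]])
cv2.imwrite('pics/wr6b.png',cv2.resize(p[100:350,130:390,::-1],(624,600)))
E
```

```text
13.9167 [0.51876399 0.11399249 0.07482602] [1.79909911e+02 1.38280883e-01 5.70818111e+00] 0.014965324105367618 14.90564388310304
empty_pocket [([0.5165, 0.1164, 0.0114], 0.97)]
front_pocket [([0.576, 0.1173, 0.0083], 0.91)]
clip_loose [([0.5164, 0.1112, 0.0882], 0.82)]
carrier [([0.5454, 0.1146, 0.0113], 0.62), ([0.5662, 0.2258, 0.0474], 0.48)]
```

View pics/wr6b.png

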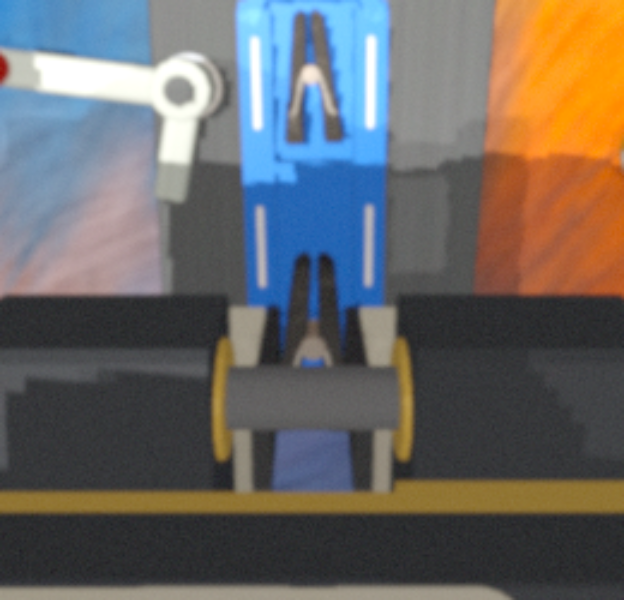

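The clip is held straight, and the carrier axis at u≈314 matches the clip centre at u≈313. Now I lower it.

move_arm:
  rows:
    - {"translation": [0, 0, 2.5], "rot": [0, 0, 0], "hand": 1}
    - {"translation": [0, 0, 5], "rot": [0, 0, 0], "hand": 1}
    - {"translation": [0, 0, 7], "rot": [0, 0, 0], "hand": 1}
    - {"translation": [0, 0, 7.6], "rot": [0, 0, 0], "hand": 1}
    - {"translation": [0, 0, 7.8], "rot": [0, 0, 0], "hand": 1}
    - {"translation": [0, 0, 7.8], "rot": [0, 0, 0], "hand": 1}
    - {"translation": [0, 0, 7.8], "rot": [0, 0, 0], "hand": 1}

```text
t: 14.75
eef_pos: [0.5204, 0.1151, -0.0016]
ee_rot: [-3.141, -0.002, 0.1]
force: [0.3, 0.4, -0.0]
width: 0.0152
gripper_force: 14.9
```

move_arm:
  rows:
    - {"translation": [0, 0, 0.1], "rot": [0, 0, 0], "hand": 1}
    - {"translation": [0, 0, 0.2], "rot": [0, 0, 0], "hand": 1}
    - {"translation": [0, 0, 0.2], "rot": [0, 0, 0], "hand": 1}

```text
t: 15.0
eef_pos: [0.5197, 0.1148, -0.0044]
ee_rot: [-3.141, -0.001, 0.099]
force: [-0.9, -0.0, -0.0]
width: 0.0152
gripper_force: 14.9
```

move_arm:
  rows:
    - {"translation": [-0.1, 0, 0.1], "rot": [0, 0, 0], "hand": 1}
    - {"translation": [-0.1, 0, 0.1], "rot": [0, 0, 0], "hand": 1}
    - {"translation": [-0.1, 0, 0.1], "rot": [0, 0, 0], "hand": 1}

```text
t: 15.25
eef_pos: [0.5183, 0.1144, -0.006]
ee_rot: [3.142, 0.0, 0.099]
force: [0.4, -0.1, -0.0]
width: 0.015
gripper_force: 14.9
```

move_arm:
  rows:
    - {"translation": [0, 0, 0], "rot": [0, 0, 0], "hand": 0.7}
    - {"translation": [0, 0, 0], "rot": [0, 0, 0], "hand": 0.65}
    - {"translation": [0, 0, 0], "rot": [0, 0, 0], "hand": 0.65}
    - {"translation": [0, 0, 0], "rot": [0, 0, 0], "hand": 0.65}
    - {"translation": [0, 0, -1], "rot": [0, 0, 0], "hand": 0.6}
    - {"translation": [0, 0, -4], "rot": [0, 0, 0], "hand": 0.6}
    - {"translation": [0, 0, -8], "rot": [0, 0, 0], "hand": 0.6}

```text
t: 15.83
eef_pos: [0.5163, 0.1132, 0.0729]
ee_rot: [3.139, 0.006, 0.099]
force: [0.5, 0.2, 0.0]
width: 0.0347
gripper_force: 0.0
```

move_arm:
  rows:
    - {"translation": [0, 0, -4], "rot": [0, 0, 0], "hand": 0.9}
    - {"translation": [-1, 0, -8], "rot": [0, 0, 0], "hand": 1}
    - {"translation": [-2, 0, -8], "rot": [0, 0, 0], "hand": 1}
    - {"translation": [-2, 0, -8], "rot": [0, 0, 0], "hand": 1}

```text
t: 16.17
eef_pos: [0.4986, 0.113, 0.1576]
ee_rot: [-3.138, -0.005, 0.099]
force: [-0.9, -0.1, -0.6]
width: 0.0138
gripper_force: 0.0
```

```bash
cat > look.py <<'E'
from h import *
import sys
s=arm.get_state(); print(s['t'],s['eef_pos'],np.degrees(s['ee_rot']),s['width'],s['gripper_force'])
c,T,p,d=snap('wrist',sys.argv[1]+'.png'); P=cloud(c,T,d); np.savez(sys.argv[1]+'.npz',P=P,p=p,T=T)
for l in ['empty_pocket','front_pocket','clip_loose','clip_loaded','carrier','push_tab','lever_hinge','lever_knob','bottle_blue_cap']: print(l,[(np.round(w(T,k['point']),4).tolist(),round(k['p'],2)) for k in arm.pinpoint(l,'wrist')[:2]])
hsv=cv2.cvtColor(p,cv2.COLOR_RGB2HSV); h=P[...,2]
dark=(hsv[...,2]<90)&(h>.014)&(h<.027)
t=np.radians(5.1); O=np.array([.6178,.1203]); Rm=np.array([[np.cos(t),np.sin(t)],[-np.sin(t),np.cos(t)]])
Q=(P[...,:2]-O)@Rm.T*1000
m=dark&(np.abs(Q[...,1])<20)&(np.abs(Q[...,0]+30)<120)
nl,lab,st,_=cv2.connectedComponentsWithStats(m.astype(np.uint8),connectivity=8)
for k in 1+np.argsort(-st[1:,4])[:3]:
    print('dark (dock mm)',cv2.minAreaRect(Q[lab==k].astype(np.float32)),st[k,4],np.percentile(h[lab==k],[5,50,95]))
b=(hsv[...,0]>95)&(hsv[...,0]<125)&(hsv[...,1]>110)&(h>.010)&(h<.019)&(np.abs(Q[...,1])<40)&(np.abs(Q[...,0]+30)<130)
if b.any(): print('carrier (dock mm)',cv2.minAreaRect(Q[b].astype(np.float32)))
tb=(hsv[...,0]>95)&(hsv[...,0]<125)&(h>.034)&(h<.046)&(np.abs(Q[...,1])<40)&(np.abs(Q[...,0]+80)<90)
if tb.any(): print('tab',cv2.minAreaRect(Q[tb].astype(np.float32)))
E
python3 look.py wr7; python3 -c "
import cv2;a=cv2.imread('pics/wr7.png');cv2.imwrite('pics/wr7b.png',cv2.resize(a,(800,600)))"
```

```text
16.1667 [0.49862333 0.11296046 0.15757902] [-179.8210462    -0.30560375    5.69378799] 0.013827883552696013 0.0
empty_pocket [([0.5162, 0.1152, 0.0076], 0.56), ([0.4834, 0.1097, 0.0286], 0.5)]
front_pocket [([0.5748, 0.1195, 0.0088], 0.87)]
clip_loose [([0.5183, 0.1142, 0.0094], 0.76)]
clip_loaded []
carrier [([0.5464, 0.1178, 0.0092], 0.62)]
push_tab [([0.483, 0.1102, 0.0294], 0.93), ([0.5683, -0.0097, -0.0018], 0.42)]
lever_hinge []
lever_knob [([0.5676, 0.2231, 0.0501], 0.96), ([0.5168, 0.1153, 0.0067], 0.69)]
bottle_blue_cap [([0.4913, 0.2779, 0.0017], 0.91)]
dark (dock mm) ((-109.56282043457031, -3.35080623626709), (21.73526954650879, 3.4147555828094482), 1.0222053527832031) 44 [0.02041338 0.02160858 0.02249271]
dark (dock mm) ((-109.84441375732422, 10.080004692077637), (19.574546813964844, 3.4125702381134033), 0.028976798057556152) 39 [0.02047445 0.02135782 0.02246895]
dark (dock mm) ((-88.8194351196289, -0.808752179145813), (11.048575401306152, 1.1241382360458374), 0.8692851066589355) 17 [0.02050365 0.0215233  0.02231502]
carrier (dock mm) ((-69.53271484375, 2.5516510009765625), (129.21412658691406, 49.96360397338867), 0.9636388421058655)
tab ((-131.23272705078125, 1.5441551208496094), (6.372157573699951, 39.05968475341797), 0.7457200288772583)
```

View pics/wr7b.png

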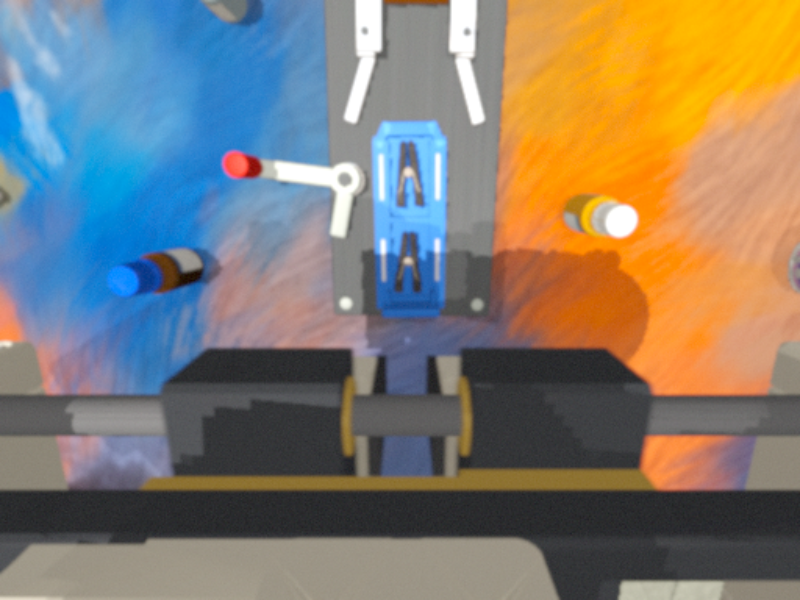

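Wrist view: the loose clip lies flat in the rear pocket at (408,262), top at 21 mm, with the loaded one at (408,175). The rails are ahead and the knob is at (240,165). Next I go behind the tab.

move_arm:
  rows:
    - {"translation": [-2, 0, 0], "rot": [0, 0, 0.6], "hand": 1}
    - {"translation": [-3.9, 0, 0], "rot": [0, 0, 0.6], "hand": 1}
    - {"translation": [-3.9, 0, 3], "rot": [0, 0, 0.6], "hand": 1}
    - {"translation": [-3.9, 0, 7], "rot": [0, 0, 0.6], "hand": 1}
    - {"translation": [-3.9, 0, 11], "rot": [0, 0, 0.6], "hand": 1}
    - {"translation": [-3.9, 0, 13], "rot": [0, 0, 0.6], "hand": 1}
    - {"translation": [-3.9, 0, 13], "rot": [0, 0, 0.6], "hand": 1}
    - {"translation": [-3.9, 0, 13], "rot": [0, 0, 0.6], "hand": 1}

```text
t: 17.33
eef_pos: [0.4593, 0.1081, 0.0234]
ee_rot: [3.14, 0.002, 0.089]
force: [0.3, 0.0, 0.1]
width: 0.0004
gripper_force: 0.0
```

move_arm:
  rows:
    - {"translation": [0, 0, 0], "rot": [0, 0, 0], "hand": 1}
    - {"translation": [0, 0, 0], "rot": [0, 0, 0], "hand": 1}

```text
t: 17.5
eef_pos: [0.4611, 0.1094, 0.0256]
ee_rot: [-3.14, -0.003, 0.089]
force: [-0.4, 0.3, 0.1]
width: 0.0006
gripper_force: 0.0
```

move_arm:
  rows:
    - {"translation": [0, 0, 1.5], "rot": [0, 0, 0], "hand": 1}
    - {"translation": [0, 0, 3], "rot": [0, 0, 0], "hand": 1}
    - {"translation": [0, 0, 3], "rot": [0, 0, 0], "hand": 1}
    - {"translation": [0.3, 0, 3], "rot": [0, 0, 0], "hand": 1}
    - {"translation": [0.6, 0, 3], "rot": [0, 0, 0], "hand": 1}
    - {"translation": [0.9, 0, 3], "rot": [0, 0, 0], "hand": 1}
    - {"translation": [1.2, 0, 3], "rot": [0, 0, 0], "hand": 1}

```text
t: 18.08
eef_pos: [0.4726, 0.1101, -0.005]
ee_rot: [-3.141, -0.002, 0.089]
force: [-2.5, 0.7, 0.9]
width: 0.0005
gripper_force: 0.8
```

move_arm:
  rows:
    - {"translation": [0.3, 0, 0], "rot": [0, 0, 0], "hand": 1}
    - {"translation": [0.7, 0, 0], "rot": [0, 0, 0], "hand": 1}
    - {"translation": [1.1, 0, 0], "rot": [0, 0, 0], "hand": 1}
    - {"translation": [1.5, 0, 0], "rot": [0, 0, 0], "hand": 1}
    - {"translation": [1.9, 0, 0], "rot": [0, 0, 0], "hand": 1}
    - {"translation": [2.3, 0, 0], "rot": [0, 0, 0], "hand": 1}

```text
t: 18.58
eef_pos: [0.4948, 0.1116, -0.0061]
ee_rot: [3.141, 0.0, 0.089]
force: [-3.6, -0.7, 2.1]
width: 0.0007
gripper_force: 1.4
```

move_arm:
  rows:
    - {"translation": [0.4, 0, 0], "rot": [0, 0, 0], "hand": 1}
    - {"translation": [0.8, 0, 0], "rot": [0, 0, 0], "hand": 1}
    - {"translation": [1.2, 0, 0], "rot": [0, 0, 0], "hand": 1}
    - {"translation": [1.6, 0.1, 0], "rot": [0, 0, 0], "hand": 1}
    - {"translation": [2.0, 0.1, 0], "rot": [0, 0, 0], "hand": 1}
    - {"translation": [2.4, 0.1, 0], "rot": [0, 0, 0], "hand": 1}
    - {"translation": [2.8, 0.1, 0], "rot": [0, 0, 0], "hand": 1}
    - {"translation": [3.2, 0.1, 0], "rot": [0, 0, 0], "hand": 1}

```text
t: 19.25
eef_pos: [0.527, 0.1136, -0.0061]
ee_rot: [-3.142, -0.0, 0.089]
force: [-0.9, -0.2, -0.6]
width: 0.0002
gripper_force: 0.7
```

move_arm:
  rows:
    - {"translation": [0.4, 0, 0], "rot": [0, 0, 0], "hand": 1}
    - {"translation": [0.8, 0, 0], "rot": [0, 0, 0], "hand": 1}
    - {"translation": [1.2, 0, 0], "rot": [0, 0, 0], "hand": 1}
    - {"translation": [1.6, 0.1, 0], "rot": [0, 0, 0], "hand": 1}
    - {"translation": [2.0, 0.1, 0], "rot": [0, 0, 0], "hand": 1}
    - {"translation": [2.4, 0.1, 0], "rot": [0, 0, 0], "hand": 1}
    - {"translation": [2.8, 0.1, 0], "rot": [0, 0, 0], "hand": 1}
    - {"translation": [3.2, 0.1, 0], "rot": [0, 0, 0], "hand": 1}

```text
t: 19.92
eef_pos: [0.5586, 0.1153, -0.0061]
ee_rot: [3.142, 0.0, 0.089]
force: [-3.7, 0.3, 0.2]
width: 0.0006
gripper_force: 1.6
```

```bash
python3 look.py wr8
```

```text
19.9167 [ 0.558617    0.1153209  -0.00607052] [1.79994908e+02 2.02985989e-02 5.09027849e+00] 0.000590339844190547 1.5565643459558487
empty_pocket [([0.6046, 0.1218, 0.0098], 0.77)]
front_pocket [([0.6604, 0.1208, 0.0088], 0.84)]
clip_loose [([0.6027, 0.1209, 0.007], 0.61)]
clip_loaded [([0.6652, 0.1278, 0.0112], 0.71)]
carrier [([0.6321, 0.1194, 0.0127], 0.94), ([0.661, 0.1218, 0.0088], 0.26)]
push_tab [([0.5682, 0.1148, 0.0273], 0.64)]
lever_hinge [([0.5679, 0.1598, 0.0084], 0.92)]
lever_knob [([0.5686, 0.2262, 0.048], 0.83)]
bottle_blue_cap [([0.6641, 0.1223, 0.0099], 0.18)]
dark (dock mm) ((-13.853219985961914, -5.031020164489746), (41.78056335449219, 6.037423133850098), 3.097496271133423) 437 [0.02007651 0.02132806 0.02234924]
dark (dock mm) ((-18.771106719970703, 5.403472900390625), (5.8194169998168945, 32.03011703491211), 80.9803695678711) 302 [0.02026684 0.021295   0.02218372]
dark (dock mm) ((45.14529037475586, -1.1605231761932373), (5.611497402191162, 2.7482030391693115), 75.51773834228516) 30 [0.01475236 0.01754852 0.02153336]
carrier (dock mm) ((10.891265869140625, -1.1730365753173828), (115.97380065917969, 50.37779998779297), 0.13395662605762482)
tab ((-45.949928283691406, 0.7039647102355957), (11.901119232177734, 8.75563907623291), 89.03832244873047)
```

move_arm:
  rows:
    - {"translation": [0.3, 0, 0], "rot": [0, 0, 0], "hand": 1}
    - {"translation": [0.6, 0, 0], "rot": [0, 0, 0], "hand": 1}
    - {"translation": [0.8, 0, 0], "rot": [0, 0, 0], "hand": 1}
    - {"translation": [0.9, 0, 0], "rot": [0, 0, 0], "hand": 1}
    - {"translation": [1.0, 0, 0], "rot": [0, 0, 0], "hand": 1}
    - {"translation": [1.0, 0, 0], "rot": [0, 0, 0], "hand": 1}

```text
t: 20.92
eef_pos: [0.5685, 0.1162, -0.0061]
ee_rot: [3.141, 0.0, 0.089]
force: [-3.6, -0.3, 2.7]
width: 0.0004
gripper_force: 1.6
```

move_arm:
  rows:
    - {"translation": [0.1, 0, 0], "rot": [0, 0, 0], "hand": 1}
    - {"translation": [0.2, 0, 0], "rot": [0, 0, 0], "hand": 1}
    - {"translation": [0.2, 0, 0], "rot": [0, 0, 0], "hand": 1}

```text
t: 21.17
eef_pos: [0.5707, 0.1165, -0.0061]
ee_rot: [-3.142, -0.0, 0.089]
force: [-2.0, -0.1, 1.9]
width: 0.0004
gripper_force: 1.3
```

move_arm:
  rows:
    - {"translation": [0.1, 0, 0], "rot": [0, 0, 0], "hand": 1}
    - {"translation": [0.1, 0, 0], "rot": [0, 0, 0], "hand": 1}

```text
t: 21.33
eef_pos: [0.5716, 0.1166, -0.0061]
ee_rot: [-3.142, -0.0, 0.089]
force: [-2.2, -1.0, 1.2]
width: 0.0005
gripper_force: 1.2
```

move_arm:
  rows:
    - {"translation": [0.1, 0, 0], "rot": [0, 0, 0], "hand": 1}
    - {"translation": [0.1, 0, 0], "rot": [0, 0, 0], "hand": 1}

```text
t: 21.5
eef_pos: [0.5726, 0.1167, -0.0061]
ee_rot: [-3.142, -0.0, 0.089]
force: [-3.7, -0.3, 0.1]
width: 0.0008
gripper_force: 1.1
```

move_arm:
  rows:
    - {"translation": [0.1, 0, 0], "rot": [0, 0, 0], "hand": 1}
    - {"translation": [0.1, 0, 0], "rot": [0, 0, 0], "hand": 1}

```text
t: 21.67
eef_pos: [0.5735, 0.1167, -0.0061]
ee_rot: [3.142, 0.0, 0.089]
force: [-1.8, -1.5, 0.5]
width: 0.0003
gripper_force: 1.3
```

move_arm:
  rows:
    - {"translation": [0.1, 0, 0], "rot": [0, 0, 0], "hand": 1}
    - {"translation": [0.1, 0, 0], "rot": [0, 0, 0], "hand": 1}

```text
t: 21.83
eef_pos: [0.5736, 0.1166, -0.0061]
ee_rot: [3.141, 0.001, 0.089]
force: [-6.6, 0.5, 3.5]
width: 0.0005
gripper_force: 3.0
```

move_arm:
  rows:
    - {"translation": [0.1, 0, 0], "rot": [0, 0, 0], "hand": 1}
    - {"translation": [0.1, 0, 0], "rot": [0, 0, 0], "hand": 1}

```text
t: 22.0
eef_pos: [0.5737, 0.1165, -0.0061]
ee_rot: [3.141, 0.003, 0.089]
force: [-9.3, 1.3, 7.0]
width: 0.0005
gripper_force: 4.8
```

```bash
python3 look.py wr9
```

```text
22.0 [ 0.57367519  0.11649333 -0.00611162] [1.79967967e+02 1.67209488e-01 5.07943894e+00] 0.0005304327052949179 4.794327188283205
empty_pocket [([0.6211, 0.1217, 0.0121], 0.59)]
front_pocket [([0.6781, 0.1261, 0.008], 0.96)]
clip_loose [([0.6217, 0.1234, 0.0073], 0.63)]
clip_loaded [([0.6812, 0.1279, 0.0105], 0.92)]
carrier [([0.651, 0.1207, 0.0105], 0.96), ([0.6793, 0.1238, 0.0084], 0.4)]
push_tab [([0.5813, 0.1158, 0.0308], 0.58)]
lever_hinge [([0.5691, 0.1599, 0.0123], 0.57)]
lever_knob [([0.5668, 0.2226, 0.0488], 0.9)]
bottle_blue_cap [([0.5696, 0.1607, 0.01], 0.49), ([0.5673, 0.224, 0.0479], 0.3)]
dark (dock mm) ((1.3610191345214844, -4.548216342926025), (42.691287994384766, 6.5382466316223145), 5.22011137008667) 622 [0.019941   0.02124386 0.02232624]
dark (dock mm) ((1.2785587310791016, 4.4112067222595215), (6.6934919357299805, 42.85731506347656), 80.2401351928711) 575 [0.01996007 0.02127361 0.02240026]
dark (dock mm) ((51.2178955078125, -1.2784690856933594), (20.836814880371094, 18.63991928100586), 2.1883654594421387) 506 [0.01683524 0.0211507  0.02241242]
carrier (dock mm) ((26.073280334472656, -1.6340465545654297), (51.11699295043945, 115.65220642089844), 89.86678314208984)
tab ((-31.02325439453125, 0.6065788269042969), (11.896125793457031, 9.291088104248047), 88.00733184814453)
```

The carrier hit its stop at tool x = 0.5737, where the force rose without motion, and both clips are in their pockets at 21 mm. I back off and go round to the knob.

move_arm:
  rows:
    - {"translation": [-0.5, 0, 0], "rot": [0, 0, 0], "hand": 1}
    - {"translation": [-1.5, 0, 0], "rot": [0, 0, 0], "hand": 1}
    - {"translation": [-2.5, 0, 0], "rot": [0, 0, 0], "hand": 1}
    - {"translation": [-2.5, 0, -3], "rot": [0, 0, 0], "hand": 1}
    - {"translation": [-2.5, 0, -7], "rot": [0, 0, 0], "hand": 1}
    - {"translation": [-2.5, 0, -11], "rot": [0, 0, 0], "hand": 1}
    - {"translation": [-2.5, 0, -11], "rot": [0, 0, 0], "hand": 1}

```text
t: 23.08
eef_pos: [0.5547, 0.1165, 0.1122]
ee_rot: [-3.138, -0.012, 0.091]
force: [2.0, 0.5, 1.3]
width: 0.0007
gripper_force: 0.0
```

move_arm:
  rows:
    - {"translation": [0.8, -2.2, 0], "rot": [0, 0, -7], "hand": 1}
    - {"translation": [1.7, -4.5, 0], "rot": [0, 0, -14], "hand": 1}
    - {"translation": [2.6, -6.7, 0], "rot": [0, 0, -21], "hand": 1}
    - {"translation": [3.4, -9, 0], "rot": [0, 0, -28], "hand": 1}
    - {"translation": [4.3, -11.2, 0], "rot": [0, 0, -35], "hand": 1}
    - {"translation": [5.1, -13.5, 0], "rot": [0, 0, -42.4], "hand": 1}
    - {"translation": [5.1, -13.5, 0], "rot": [0, 0, -42.4], "hand": 1}
    - {"translation": [5.1, -13.5, 0], "rot": [0, 0, -42.4], "hand": 1}

```text
t: 23.75
eef_pos: [0.5889, 0.2548, 0.1035]
ee_rot: [3.142, -0.0, 0.83]
force: [-0.4, -0.3, 0.3]
width: 0.0004
gripper_force: 0.0
```

```bash
python3 look.py wr10
```

```text
23.75 [0.58887953 0.25476315 0.10351459] [ 1.79998827e+02 -6.44909568e-03  4.75596829e+01] 0.0003838686192932063 0.0
empty_pocket [([0.5643, -0.0068, 0.0011], 0.66)]
front_pocket [([0.6766, 0.1245, 0.0103], 0.76)]
clip_loose []
clip_loaded [([0.6804, 0.1277, 0.0115], 0.75)]
carrier [([0.6481, 0.1227, 0.0079], 0.76)]
push_tab []
lever_hinge [([0.6752, 0.1226, 0.0086], 0.68)]
lever_knob [([0.6769, 0.1232, 0.0098], 0.19)]
bottle_blue_cap [([0.4953, 0.2812, 0.0026], 0.61)]
dark (dock mm) ((61.51849365234375, 7.372898101806641), (3.1666171550750732, 39.98569869995117), 86.27867126464844) 202 [0.01496894 0.01855987 0.0213146 ]
dark (dock mm) ((50.559791564941406, -3.5933215618133545), (17.243202209472656, 2.537726402282715), 5.5603227615356445) 82 [0.01488888 0.01862268 0.02118094]
dark (dock mm) ((74.71415710449219, -0.5216634273529053), (13.648650169372559, 2.5716614723205566), 9.702138900756836) 40 [0.01806081 0.02038655 0.02138108]
carrier (dock mm) ((50.512142181396484, -2.6792831420898438), (47.4332389831543, 91.10338592529297), 89.12979888916016)
```

move_arm:
  rows:
    - {"translation": [0, 0, 3], "rot": [0, 0, 0], "hand": 1}
    - {"translation": [0, 0, 6], "rot": [0, 0, 0], "hand": 1}
    - {"translation": [0, 0, 8.5], "rot": [0, 0, 0], "hand": 1}
    - {"translation": [0, 0, 9], "rot": [0, 0, 0], "hand": 1}
    - {"translation": [0, 0, 9], "rot": [0, 0, 0], "hand": 1}
    - {"translation": [-0.6, 0, 9], "rot": [0, 0, 0], "hand": 1}
    - {"translation": [-1.2, 0, 9], "rot": [0, 0, 0], "hand": 1}
    - {"translation": [-1.8, 0, 9], "rot": [0, 0, 0], "hand": 1}

```text
t: 24.92
eef_pos: [0.5781, 0.2412, 0.0159]
ee_rot: [3.141, -0.004, 0.829]
force: [2.4, 18.6, 0.6]
width: 0.0006
gripper_force: 8.1
```

move_arm:
  rows:
    - {"translation": [-0.7, 0, 0], "rot": [0, 0, 0], "hand": 1}
    - {"translation": [-1.4, 0, 0], "rot": [0, 0, 0], "hand": 1}
    - {"translation": [-2.1, 0, 0], "rot": [0, 0, 0], "hand": 1}
    - {"translation": [-2.8, 0, 0], "rot": [0, 0, 0], "hand": 1}
    - {"translation": [-3.5, 0, 0], "rot": [0, 0, 0], "hand": 1}
    - {"translation": [-4.2, 0, 0], "rot": [0, 0, 0], "hand": 1}

```text
t: 25.42
eef_pos: [0.5504, 0.2147, 0.017]
ee_rot: [-3.141, -0.01, 0.831]
force: [-0.5, 2.0, 0.1]
width: 0.0034
gripper_force: 0.9
```

```bash
python3 - <<'E'
from h import *
s=arm.get_state(); print(s['t'],s['eef_pos'],s['force'],s['moment'])
for n in ('top','wrist'):
    c,T,p,d=snap(n,n+'11.png'); print(n,[(np.round(w(T,k['point']),4).tolist(),round(k['p'],2)) for k in arm.pinpoint('lever_knob',n)[:3]])
E
```

```text
25.4167 [0.55035066 0.21470606 0.01697139] [-0.51325249  1.98081182  0.14631337] [ 0.56487178 -0.10610758 -0.02427071]
top [([0.5344, 0.2063, 0.0438], 0.51)]
wrist [([0.6738, 0.2466, 0.0027], 0.4)]
```

move_arm:
  rows:
    - {"translation": [-0.7, 0, 0], "rot": [0, 0, 0], "hand": 1}
    - {"translation": [-1.4, 0, 0], "rot": [0, 0, 0], "hand": 1}
    - {"translation": [-2.1, 0, 0], "rot": [0, 0, 0], "hand": 1}
    - {"translation": [-2.8, 0, 0], "rot": [0, 0, 0], "hand": 1}
    - {"translation": [-3.5, 0, 0], "rot": [0, 0, 0], "hand": 1}
    - {"translation": [-4.2, 0, 0], "rot": [0, 0, 0], "hand": 1}
    - {"translation": [-4.6, 0, 0], "rot": [0, 0, 0], "hand": 1}

```text
t: 26.2
eef_pos: [0.5217, 0.1767, 0.0149]
ee_rot: [3.138, -0.008, 0.831]
force: [25.8, -1.6, -17.9]
width: 0.0006
gripper_force: 11.5
```

move_arm:
  rows:
    - {"translation": [-0.2, 0, 0], "rot": [0, 0, 0], "hand": 1}
    - {"translation": [-0.4, 0, 0], "rot": [0, 0, 0], "hand": 1}
    - {"translation": [-0.5, 0, 0], "rot": [0, 0, 0], "hand": 1}

```text
t: 26.45
eef_pos: [0.5214, 0.1748, 0.0153]
ee_rot: [3.136, -0.013, 0.831]
force: [30.0, -0.4, -21.1]
width: 0.0003
gripper_force: 13.7
```

```bash
python3 - <<'E'
from h import *
s=arm.get_state(); print(s['t'],s['eef_pos'],s['force'],s['moment'])
for n in ('top','scene','wrist'):
    c,T,p,d=snap(n,n+'12.png'); print(n,[(np.round(w(T,k['point']),4).tolist(),round(k['p'],2)) for k in arm.pinpoint('lever_knob',n)[:3]])
E
```

```text
26.45 [0.5214359  0.17480693 0.01525464] [ 29.99683353  -0.37939992 -21.07737355] [  0.13874327 -10.93786657   0.2281549 ]
top []
scene [([0.5077, 0.1613, 0.0454], 0.64), ([0.6695, 0.248, 0.0], 0.34)]
wrist [([0.5085, 0.1639, 0.0497], 0.87)]
```

move_arm:
  rows:
    - {"translation": [1, 0, 0], "rot": [0, 0, 0], "hand": 1}
    - {"translation": [2, 0, 0], "rot": [0, 0, 0], "hand": 1}
    - {"translation": [3, 0, 0], "rot": [0, 0, 0], "hand": 1}
    - {"translation": [3, 0, 0], "rot": [0, 0, 0], "hand": 1}

```text
t: 27.08
eef_pos: [0.5353, 0.1949, 0.0138]
ee_rot: [3.141, 0.0, 0.829]
force: [0.1, -0.9, 0.8]
width: 0.0002
gripper_force: 0.0
```

move_arm:
  rows:
    - {"translation": [-0.2, -0.3, 0], "rot": [0, 0, -7], "hand": 1}
    - {"translation": [-0.4, -0.6, 0], "rot": [0, 0, -14], "hand": 1}
    - {"translation": [-0.6, -1, 0], "rot": [0, 0, -21], "hand": 1}
    - {"translation": [-0.8, -1.4, 0], "rot": [0, 0, -28], "hand": 1}
    - {"translation": [-1.0, -1.8, 0], "rot": [0, 0, -35], "hand": 1}
    - {"translation": [-1.3, -2.2, 0], "rot": [0, 0, -42], "hand": 1}
    - {"translation": [-1.3, -2.2, 0], "rot": [0, 0, -47], "hand": 1}
    - {"translation": [-1.3, -2.2, 0], "rot": [0, 0, -47], "hand": 1}

```text
t: 27.75
eef_pos: [0.5086, 0.1989, 0.0138]
ee_rot: [-3.14, 0.001, 1.654]
force: [0.3, 0.1, 0.1]
width: 0.0006
gripper_force: 0.0
```

```bash
python3 - <<'E'
from h import *
s=arm.get_state(); print(s['t'],s['q'],s['eef_pos'],np.degrees(s['ee_rot']),s['force'],s['moment'])
for n in ('top','wrist'):
    c,T,p,d=snap(n,n+'13.png'); print(n,[(np.round(w(T,k['point']),4).tolist(),round(k['p'],2)) for k in arm.pinpoint('lever_knob',n)[:3]])
    P=cloud(c,T,d); hsv=cv2.cvtColor(p,cv2.COLOR_RGB2HSV)
    m=(np.hypot(P[...,0]-.51,P[...,1]-.16)<.04)&(P[...,2]>.04)&(P[...,2]<.066)&((hsv[...,0]<8)|(hsv[...,0]>170))&(hsv[...,1]>120)
    if m.sum(): print('red',P[m].mean(0),m.sum())
cv2.imwrite('pics/wr13b.png',cv2.resize(p[:,:,::-1],(800,600)))
E
```

```text
27.75 [ 7.31492469e-01  3.52601791e-01 -5.02676589e-01 -3.89776176e-04
 -7.16753551e-01  2.49317505e+00] [0.50857277 0.19890302 0.01379452] [-1.79934724e+02  3.10792741e-02  9.47430104e+01] [0.27018749 0.09251835 0.09999376] [-0.06643235 -0.14550081 -0.03078359]
top [([0.5149, 0.1603, 0.0453], 0.52)]
red [0.51005571 0.16128687 0.05779589] 30
wrist [([0.5074, 0.1628, 0.0479], 0.4)]
red [0.51120612 0.16955572 0.04682148] 26
```

View pics/wr13b.png

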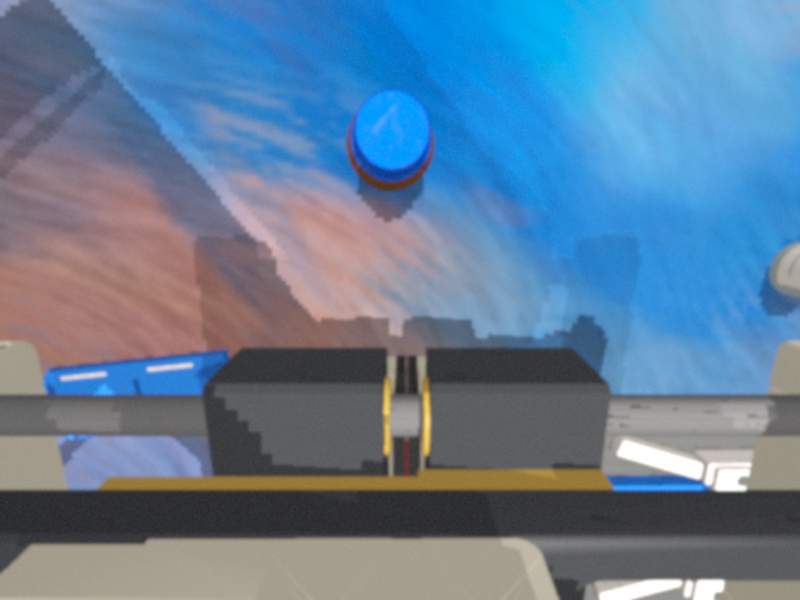

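The wrist view shows the blue-capped bottle, undisturbed, at (390,140). The red knob shows only as a sliver behind the fingers at (405,450), about 10 mm short of its stop. I push it straight towards −y.

move_arm:
  rows:
    - {"translation": [-0.7, 0, 0], "rot": [0, 0, 0], "hand": 1}
    - {"translation": [-1.4, 0, 0], "rot": [0, 0, 0], "hand": 1}
    - {"translation": [-1.9, 0, 0], "rot": [0, 0, 0], "hand": 1}
    - {"translation": [-2.3, 0, 0], "rot": [0, 0, 0], "hand": 1}
    - {"translation": [-2.6, 0, 0], "rot": [0, 0, 0], "hand": 1}
    - {"translation": [-2.6, 0, 0], "rot": [0, 0, 0], "hand": 1}

```text
t: 28.45
eef_pos: [0.5115, 0.1724, 0.0139]
ee_rot: [-3.141, 0.0, 1.648]
force: [0.6, -0.3, 0.4]
width: 0.0005
gripper_force: 0.0
```

move_arm:
  rows:
    - {"translation": [-0.2, 0, 0], "rot": [0, 0, 0], "hand": 1}
    - {"translation": [-0.3, 0, 0], "rot": [0, 0, 0], "hand": 1}
    - {"translation": [-0.3, 0, 0], "rot": [0, 0, 0], "hand": 1}

```text
t: 28.7
eef_pos: [0.5119, 0.1703, 0.014]
ee_rot: [3.142, -0.0, 1.649]
force: [0.2, 0.2, -1.1]
width: 0.0004
gripper_force: 0.2
```

move_arm:
  rows:
    - {"translation": [-0.2, 0, 0], "rot": [0, 0, 0], "hand": 1}
    - {"translation": [-0.3, 0, 0], "rot": [0, 0, 0], "hand": 1}
    - {"translation": [-0.3, 0, 0], "rot": [0, 0, 0], "hand": 1}

```text
t: 28.95
eef_pos: [0.5123, 0.1689, 0.0141]
ee_rot: [3.14, -0.002, 1.649]
force: [-3.5, 8.2, -0.6]
width: 0.0004
gripper_force: 4.4
```

move_arm:
  rows:
    - {"translation": [-0.2, 0, 0], "rot": [0, 0, 0], "hand": 1}
    - {"translation": [-0.3, 0, 0], "rot": [0, 0, 0], "hand": 1}
    - {"translation": [-0.3, 0, 0], "rot": [0, 0, 0], "hand": 1}

```text
t: 29.2
eef_pos: [0.5126, 0.1683, 0.0142]
ee_rot: [3.139, -0.005, 1.649]
force: [-10.5, 19.6, -0.9]
width: 0.0007
gripper_force: 10.5
```

move_arm:
  rows:
    - {"translation": [-0.1, 0, 0], "rot": [0, 0, 0], "hand": 1}
    - {"translation": [-0.2, 0, 0], "rot": [0, 0, 0], "hand": 1}
    - {"translation": [-0.2, 0, 0], "rot": [0, 0, 0], "hand": 1}

```text
t: 29.45
eef_pos: [0.5127, 0.168, 0.0142]
ee_rot: [3.139, -0.007, 1.649]
force: [-14.5, 29.1, -0.8]
width: 0.0007
gripper_force: 14.9
```

```bash
cat > knob.py <<'E'
from h import *
s=arm.get_state(); print(s['t'],s['eef_pos'],np.degrees(s['ee_rot']),s['force'],s['moment'])
for n in ('top','scene'):
    c,T,p,d=snap(n,n+'14.png'); print(n,[(np.round(w(T,k['point']),4).tolist(),round(k['p'],2)) for k in arm.pinpoint('lever_knob',n)[:3]])
    P=cloud(c,T,d); hsv=cv2.cvtColor(p,cv2.COLOR_RGB2HSV)
    m=(np.hypot(P[...,0]-.51,P[...,1]-.155)<.035)&(P[...,2]>.035)&(P[...,2]<.066)&((hsv[...,0]<8)|(hsv[...,0]>170))&(hsv[...,1]>120)
    if m.sum(): print('red',P[m].mean(0),m.sum())
E
python3 knob.py
```

```text
29.45 [0.51269528 0.16799878 0.01422249] [179.82377858  -0.42384168  94.48209761] [-14.48080609  29.09450818  -0.77626586] [10.04802212  5.01981847 -0.21240473]
top []
scene [([0.5064, 0.1514, 0.0443], 0.53)]
red [0.50677571 0.14776114 0.05208275] 33
```

move_arm:
  rows:
    - {"translation": [1, 0, 0], "rot": [0, 0, 0], "hand": 1}
    - {"translation": [2.5, 0, 0], "rot": [0, 0, 0], "hand": 1}
    - {"translation": [4, 0, 0], "rot": [0, 0, 0], "hand": 1}
    - {"translation": [4, 0, -3], "rot": [0, 0, 0], "hand": 1}
    - {"translation": [4, 0, -7], "rot": [0, 0, 0], "hand": 1}
    - {"translation": [4, 0, -11], "rot": [0, 0, 0], "hand": 1}
    - {"translation": [4, 0, -15], "rot": [0, 0, 0], "hand": 1}
    - {"translation": [4, 0, -19], "rot": [0, 0, 0], "hand": 1}

```text
t: 30.32
eef_pos: [0.5092, 0.2025, 0.2061]
ee_rot: [3.141, 0.0, 1.649]
force: [0.5, 1.7, -0.6]
width: 0.0008
gripper_force: 0.0
```

move_arm:
  rows:
    - {"translation": [4, 0, -3], "rot": [0, 0, 7], "hand": 1}
    - {"translation": [8, 0, -5], "rot": [0, 0, 14], "hand": 1}
    - {"translation": [12, 0, -5], "rot": [0, 0, 21], "hand": 1}
    - {"translation": [14, 0, -5], "rot": [0, 0, 28], "hand": 1}
    - {"translation": [14, 0, -5], "rot": [0, 0, 28], "hand": 1}
    - {"translation": [14, 0, -5], "rot": [0, 0, 28], "hand": 1}

```text
t: 30.82
eef_pos: [0.4978, 0.3436, 0.2533]
ee_rot: [-3.142, 0.001, 1.163]
force: [0.6, -0.5, -0.2]
width: 0.0001
gripper_force: 0.0
```

```bash
python3 knob.py; python3 - <<'E'
from h import *
c,T,p,d=snap('top','top15.png')
for l in ['clip_loose','clip_loaded','empty_pocket','front_pocket','carrier','rail_mouth','lever_hinge','bottle_blue_cap','bottle_white_cap','vial_black_cap','spray_can']: print(l,[(np.round(w(T,k['point']),4).tolist(),round(k['p'],2)) for k in arm.pinpoint(l,'top')[:3]])
cv2.imwrite('pics/top15b.png',cv2.resize(p[90:250,130:350,::-1],(792,576),interpolation=cv2.INTER_CUBIC))
E
```

```text
30.8167 [0.49782834 0.34359534 0.2533461 ] [-1.79997255e+02  6.51623057e-02  6.66346347e+01] [ 0.59163047 -0.50428736 -0.15592768] [-0.17850845 -0.07666691 -0.02088714]
top [([0.6525, 0.1264, 0.008], 0.62), ([0.5129, 0.1528, 0.0452], 0.6)]
red [0.51131129 0.15097463 0.05760587] 28
scene [([0.5098, 0.1493, 0.042], 0.74), ([0.6184, 0.1211, 0.0083], 0.34), ([0.5742, 0.1612, 0.0129], 0.32)]
red [0.50674383 0.14821124 0.05338333] 32
clip_loose []
clip_loaded [([0.6785, 0.1248, 0.006], 0.47)]
empty_pocket [([0.4098, 0.1712, 0.002], 0.92), ([0.3428, 0.0356, -0.0033], 0.77), ([0.6217, 0.1197, 0.0103], 0.56)]
front_pocket [([0.37, 0.1663, -0.0004], 0.77), ([0.3868, 0.0534, 0.0041], 0.68), ([0.6793, 0.1275, 0.0101], 0.6)]
carrier [([0.3587, 0.0469, 0.0007], 0.95), ([0.6505, 0.1194, 0.0032], 0.94), ([0.3848, 0.1684, -0.0007], 0.89)]
rail_mouth [([0.6503, 0.1211, 0.0049], 0.79), ([0.5715, 0.1614, 0.0039], 0.39)]
lever_hinge [([0.5716, 0.1649, 0.0025], 0.88), ([0.6198, 0.1233, 0.0084], 0.6), ([0.6188, 0.1209, -0.0045], 0.48)]
bottle_blue_cap [([0.4955, 0.2796, 0.0017], 0.47)]
bottle_white_cap [([0.5678, -0.0054, -0.0054], 0.41)]
vial_black_cap [([0.6782, 0.2538, -0.0023], 0.47)]
spray_can [([0.5498, -0.1981, -0.0006], 0.75)]
```

View pics/top15b.png

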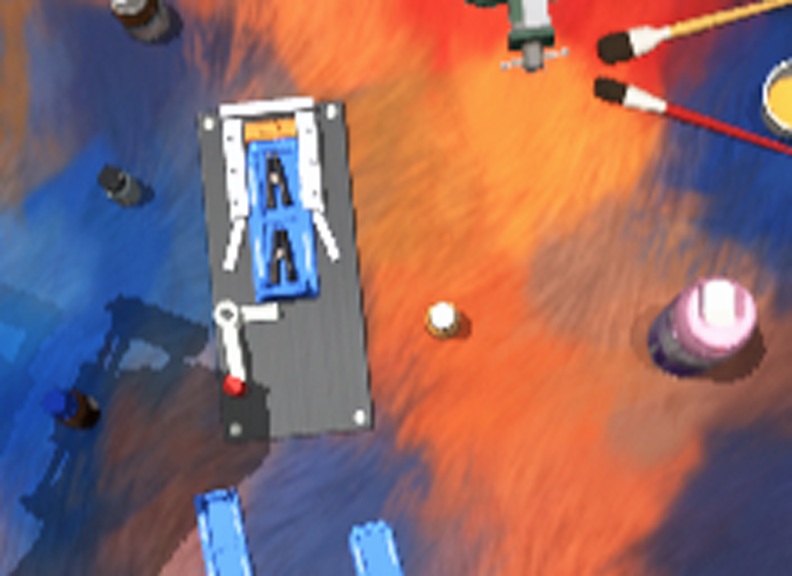

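The top view shows the carrier home at (283,220), the shuttle at the end bar (270,130), and both clips in their pockets. The pawl lies across behind the carrier at (262,313), the knob is at the rear (234,385), and all bystanders are standing. I hand in the job.

```bash
python3 -c "
from station import arm
print(arm.job_done())"
```

```text
the job is handed in; nothing more can be done
None
```

I handed the job in at about 31 s of the 67 s limit, but no verdict came back. In the last pictures the loose clip is in the rear pocket, the carrier is home against the shuttle, the lever is at its stop with the pawl behind the carrier, and both bottles, the vial and the can are standing where they were.

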